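# Put the painted pilot's seat away in the drawer

## Task

The painted pilot's seat has to dry out of the dust: pull open the upper drawer of the plywood drawer unit by its knob, set the seat down gently so that it stands upright on the drawer's floor beside the flat tin, not on it, and push the drawer fully home again. The paint rack hangs out over the shut drawers, so the knob can only be taken on a slant from the front. Keep the lower drawer shut and leave the other things on the cutting mat where they are.

Things in the scene. Friction and masses are not known exactly. Their poses are not given: they have to be found in the camera images.
- unit: Fixed plywood drawer unit, 205 mm deep (x), 280 wide (y), 154 high, two drawers facing its own -x. Origin: centre of its underside; front plane at x = -102.5 mm. Above it a paint rack board (underside 214 mm up, 12 thick, 14 mm lip, pots) overhangs the fronts by 25 mm: a tool pointing straight down cannot reach a closed knob; one tilted about 30 degrees, fingers down and towards the unit, can.
- upper (a joint): How far the upper drawer is pulled out, m: 0 shut, 0.14 at its end stop. It slides along the unit's own -x, needs about 2 N plus 6 N per m/s, and stays where it is left. May start up to 12 mm ajar. Fully home means under 4 mm.
- upper_knob (a point): Steel knob of the upper drawer, moving with it; axes as the unit's. Round head 28 mm in diameter, 16 thick, on a 12 mm neck; its axis runs along the unit's x. Origin on the axis, in the middle of the head, 35 mm in front of the drawer front and 116 mm above the table.
- upper_floor (a point): Centre of the upper drawer's inner floor, on its surface, 67 mm above the table, moving with it; axes as the unit's (x to the back). Inside: 160 mm along x, 238 along y; 6 mm walls reach 65 mm above the floor, the front panel 73. Shut, it is 101 mm behind the unit's front plane; 130 mm open, 29 mm in front of it and 4 mm in front of the rack's edge.
- lower (a joint): How far the lower drawer is pulled out, m; it starts shut and stays shut. 45 mm high, same knob, its axis 80 mm below that of the upper one.
- seat: Loose pilot's seat of a large scale model, dull grey-green, about 45 g: pan 42 mm deep (x), 44 wide (y), 18 high, rounded backrest 60 mm high at its +x end, flat upright side cheeks 26 mm long and up to 50 high, outer faces 44 mm apart. Origin: centre of its underside, z up when upright. It stands on the 3 mm thick green cutting mat, along with other things.
- seat_grip (a point): Point on the seat to grip it, 8 mm behind (seat +x) and 40 mm above its origin, midway between the side cheeks; close the fingers along the seat's y, on 44 mm. Axes as the seat's.
- tin: Loose flat round metal tin, 45 mm in diameter, 15 mm high, lying in the upper drawer; origin: centre of its underside. It may be moved within the drawer.
- cockpit_floor: Loose model cockpit floor, green plate 74 x 60 mm, 12 mm high, with a control stick up to 47 mm; origin: centre of its underside. On the mat, not to be moved.
- panel: Loose black model instrument panel lying face up, 35 x 62 mm, 6 mm thick; origin: underside. On the mat, not to be moved.
- paint_jar: Loose paint jar, 32 mm in diameter, 45 mm high; origin: centre of its underside. On the mat, not to be moved.
- glue: Loose glue bottle, 28 mm in diameter, 70 mm high; origin: centre of its underside. On the mat, not to be moved.
Things that resemble listed ones, but are neither listed nor needed, are in the scene too. Several things look just like the seat: the one meant starts farthest from the robot's base.

How it is judged:
By the outcome, as a careful person would: the job done as asked, in the order asked, and still so for the second after the job is handed in, with the robot touching nothing.
It also fails if it takes over 72 s, if anything falls off the work surface, if the arm or the gripper's body presses on something with over 40 N, if the wrist force passes 120 N, or if a joint passes its speed limit or range.

## Robot

A 6-joint arm with a two-finger parallel gripper is mounted at the origin on the work surface. World frame = base frame: x ahead of the robot, y to its left, z up, the work surface at z = 0. Lengths are in m, angles in rad, forces in N, time in s.
With the tool pointing down it reaches from about 0.425 to 1.125 m from the base axis. Payload 14.9 kg.
Tool frame: the origin (TCP) lies between the finger pads, 19 mm behind the fingertips; this is the grasp point; z points along the fingers, y is the line along which they close (so a half turn about z gives the same grasp; the last joint's range is limited). The gripper opens to 91 mm and grips with 3 to 60 N. Pads are 32 mm wide; open, the fingers measure 118 mm over their backs; the gripper's body (76 mm by 178 mm) begins 60 mm behind the grasp point.
Start: joints at [1.234, 0.379, 1.734, -0, 1.028, -0.033], TCP at [0.209, 0.668, 0.233] pointing down, gripper open.
Joint ranges: [-2.77, 2.77], [-0.74, 2.19], [0, 2.66], [-1.06, 4.2], [0.31, 2.87], [-3.08, 3.08]. Speed limits (rad/s): [1.89, 1.89, 2.39, 3.14, 3.14, 3.14].

## Interface

Orientations are given as a 3x3 rotation matrix whose columns are the frame's x, y, z axes.
In Python, from plant import robot gives the robot as it stands. The module is installed in compiled form; this text tells all that it offers.
- The arm moves only by the shell command python3 -m crank 'ROWS' [FORCE]. ROWS is JSON, a list of rows, each an object of numbers: "gripper": the opening, from 0 (shut) to 1 (fully open); "dx", "dy", "dz": the shift along the tool's x, y, z in mm; "rx", "ry", "rz": the turn, a rotation vector about the tool's x, y, z in units of 8 degrees (1.0 is 8 degrees). A call has exactly 10 rows; each row shifts and turns the commanded pose from where the row before left it, along the tool's axes as they then stand; what a row does not reach is not made up. A row lasts 1/8 s, in which the tool goes at most 62.5 mm and 10.7 degrees, less where a joint would pass 70% of its speed; a pose out of reach is approached as far as the arm can. A call is refused whole if a number of a shift passes 62.5 or a number of a turn 1, either way. A call with a gripper value outside its range is refused whole. The fingers move at their own pace and stop on an object; FORCE is the grip in N (left out, the last holds). Time passes only in rows, so rows that do not move let the fingers close, or fill a call up. It gives the time, the measured TCP pose, the force, the opening and the grip force at its end, in the units of the state.
- robot.sense(): the state, without advancing time (a new reading comes with each control period).
- robot.capture(name): name is "scene" or "top" or "wrist"; returns (picture, depth): 420x560x3 uint8, red, green, blue; 420x560 float32, m along the optical axis (not along the pixel's ray), 0 where there is no reading.
- robot.get_calibration(name): a dict with "fx", "fy", "cx", "cy" (pixels), "dist" ([k1, k2, p1, p2, k3] as OpenCV has them; the pictures are not rectified), "world_to_cam" (4x4, takes a point from world to camera coordinates). Camera axes: x right, y down, z forward; pixel columns grow to the right and rows downward; lengths in m; the calibration is good to about 2 mm. A picture is of the moment at which its call begins: read the wrist's pose just before it. get_calibration takes no time and is no camera call; for the wrist camera it gives the pose at the moment of the call.
- robot.job_done(): hands the job in; it is judged then, once.
The state is a dict: "t": time; "joints": joint angles; "qvel": joint speeds; "effort": joint torques, N m; "tcp_pos": TCP position; "orientation": TCP orientation; "contact_force": force on the tool from outside, world axes, zero at the start; "moment": the same for the moment, N m; "opening": finger opening in m; "grip_force": force on a finger pad.
Only numpy, scipy, OpenCV 4.12 (cv2) and the standard library are available. Lean on these libraries where they do the work, as an engineer would, in place of code of your own. Each camera call takes 0.05 s, during which the arm holds its last target. There are 200 camera calls.

## Working session

There is one attempt and no reset: what is moved stays moved. The work goes in short steps, Python scripts to look and compute and a shell command to move; the robot and the scene stay as the last step left them, time stands still between calls to the robot, and variables do not carry over. Pictures are saved under pics/ and viewed, at most 10 in all, crops included, and the job is handed in when it is done.

```bash
mkdir -p pics; cat > h.py <<'E'
import numpy as np, cv2
from plant import robot
def cap(n):
    c=robot.get_calibration(n); p,d=robot.capture(n); return p,d,c
def save(n,p): cv2.imwrite('pics/'+n,p[:,:,::-1])
def cloud(d,c):
    h,w=d.shape; u,v=np.meshgrid(np.arange(w),np.arange(h))
    K=np.array([[c['fx'],0,c['cx']],[0,c['fy'],c['cy']],[0,0,1.]])
    q=cv2.undistortPoints(np.stack([u,v],-1).reshape(-1,1,2).astype(np.float64),K,np.array(c['dist'])).reshape(h,w,2)
    P=np.dstack([q[...,0]*d,q[...,1]*d,d]); T=np.linalg.inv(np.array(c['world_to_cam']))
    P=P@T[:3,:3].T+T[:3,3]; P[d<=0]=np.nan; return P
E
python3 - <<'E'
from h import *
o=[]
for n in ['scene','top']:
    p,d,c=cap(n); save(n+'1.png',p); np.savez('pics/'+n+'1.npz',P=cloud(d,c),p=p)
    T=np.linalg.inv(np.array(c['world_to_cam']));print(n,T[:3,3].round(3),T[:3,2].round(2))
print(robot.sense()['orientation'])
E
```

```text
scene [ 0.179 -0.172  1.151] [ 0.3   0.09 -0.95]
top [ 0.355 -0.095  1.053] [ 0.2   0.02 -0.98]
[[-9.54214376e-01  2.99123417e-01 -3.25176890e-04]
 [ 2.99123591e-01  9.54213966e-01 -8.86350727e-04]
 [ 4.51600711e-05 -9.43036684e-04 -9.99999554e-01]]
```

View pics/scene1.png

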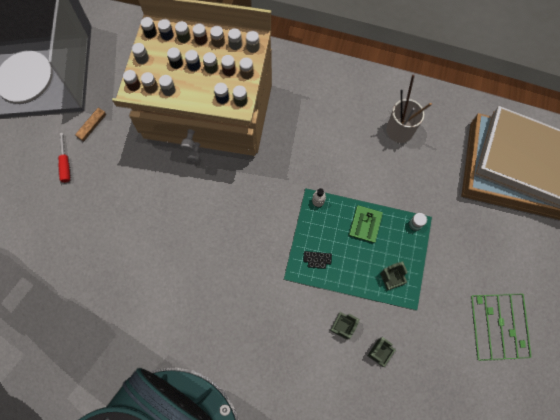

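View pics/top1.png

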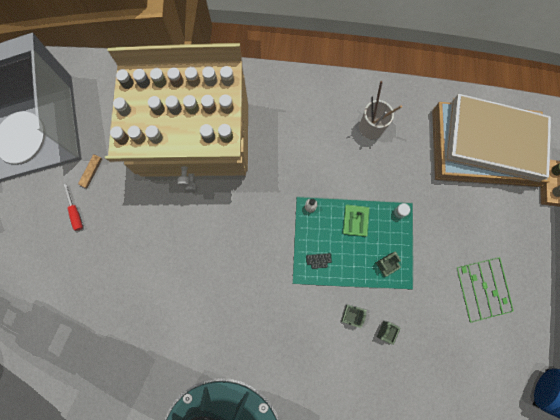

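Both views show the drawer unit at the upper left, with its knobs at about scene (190,143) and top (184,178). There are three seat look-alikes, at scene (394,276) on the mat, (344,325) and (380,352) off it. The mat one looks farthest from the base and is the only one standing on the mat. I'll measure all three and confirm with one crop.

```bash
python3 - <<'E'
from h import *
Z=np.load('pics/scene1.npz');P,p=Z['P'],Z['p'];Zt=np.load('pics/top1.npz');Q,q=Zt['P'],Zt['p']
for n,(P_,L) in {'scene':(P,[(394,276),(344,325),(380,352)]),'top':(Q,[(389,264),(352,316),(387,332)])}.items():
    for u,v in L:
        b=P_[v-18:v+18,u-18:u+18].reshape(-1,3); s=b[(b[:,2]>.012)]
        r=cv2.minAreaRect((s[:,:2]*1000).astype(np.float32))
        hi=s[s[:,2]>.053]
        print(n,(u,v),'r',np.hypot(*np.nanmean(s[:,:2],0)).round(3),r,'top',np.nanmax(s[:,2]).round(3),'mean',s.mean(0).round(3),'back',hi.mean(0).round(3),len(hi))
# board top points
for P_ in (P,Q):
    g=P_[np.isfinite(P_[...,2])]
    m=(abs(g[:,2]-.226)<.006); b=g[m]; b=b[(b[:,0]>.6)]
    print('board',cv2.minAreaRect((b[:,:2]*1000).astype(np.float32)),np.median(b[:,2]),len(b))
    # knob: points in front
    v,u=(148,190) if P_ is P else (178,184)
    k=P_[v-14:v+16,u-14:u+14].reshape(-1,3);
    for lo,hi in((.095,.135),(.02,.06)):
        kk=k[(k[:,2]>lo)&(k[:,2]<hi)];print('knob',lo,len(kk),kk.min(0).round(3) if len(kk) else'',kk.max(0).round(3) if len(kk) else'',kk.mean(0).round(3) if len(kk) else '')
a=cv2.resize(p[235:375,310:450],None,fx=4,fy=4,interpolation=cv2.INTER_CUBIC)
save('crop.png',a)
E
```

```text
scene (394, 276) r 0.583 ((458.4537048339844, -360.6106872558594), (41.356346130371094, 47.441471099853516), 35.67185592651367) top 0.07 mean [ 0.461 -0.358  0.037] back [ 0.469 -0.352  0.06 ] 74
scene (344, 325) r 0.433 ((327.5356140136719, -281.9532165527344), (41.22431182861328, 46.17135238647461), 77.72994232177734) top 0.067 mean [ 0.326 -0.285  0.037] back [ 0.323 -0.298  0.061] 49
scene (380, 352) r 0.472 ((294.0186462402344, -372.9394836425781), (42.140926361083984, 45.9745979309082), 70.12287902832031) top 0.068 mean [ 0.296 -0.367  0.038] back [ 0.3   -0.357  0.061] 54
top (389, 264) r 0.583 ((459.1220703125, -361.40582275390625), (42.078590393066406, 44.87293243408203), 35.71240997314453) top 0.069 mean [ 0.461 -0.358  0.037] back [ 0.469 -0.352  0.06 ] 61
top (352, 316) r 0.436 ((328.4092712402344, -282.96502685546875), (44.23518753051758, 44.81531524658203), 77.41618347167969) top 0.066 mean [ 0.328 -0.288  0.039] back [ 0.325 -0.3    0.061] 44
top (387, 332) r 0.472 ((295.61126708984375, -373.6597900390625), (42.19041442871094, 45.04685974121094), 71.15074157714844) top 0.067 mean [ 0.299 -0.365  0.038] back [ 0.301 -0.356  0.06 ] 46
board ((712.186767578125, 265.8314208984375), (232.6138153076172, 497.02960205078125), 4.894285678863525) 0.22543474026147814 8121
knob 0.095 174 [0.582 0.124 0.096] [0.63  0.158 0.133] [0.596 0.143 0.121]
knob 0.02 199 [0.589 0.133 0.02 ] [0.636 0.202 0.06 ] [0.611 0.151 0.04 ]
board ((740.9758911132812, 321.0388488769531), (642.9525756835938, 268.3032531738281), 85.20052337646484) 0.22648253644783733 8743
knob 0.095 280 [0.581 0.116 0.096] [0.63  0.187 0.135] [0.61  0.147 0.12 ]
knob 0.02 149 [0.589 0.133 0.02 ] [0.635 0.207 0.053] [0.61  0.152 0.039]
```

View pics/crop.png

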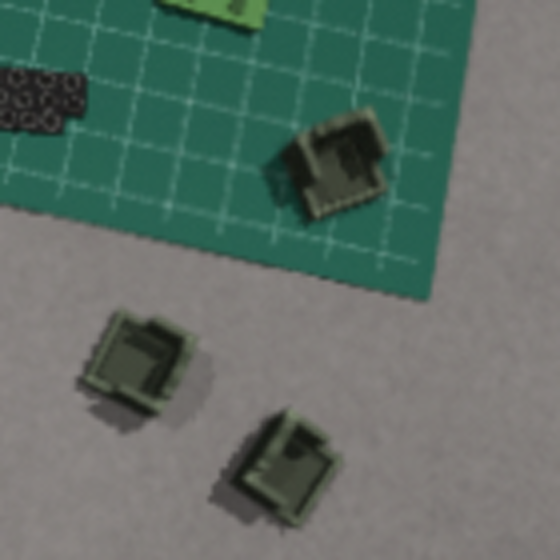

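In the crop, the mat seat is at (335,165), i.e. scene (394,276), at r = 0.583. The other two are off the mat at r = 0.43 and 0.47, so the mat seat is the one meant. Next I need the unit's yaw and knob, and a check of which end of the seat carries the backrest.

```bash
python3 - <<'E'
from h import *
for n,k0,s0 in(('scene',(148,190),(276,394)),('top',(178,184),(264,389))):
    P=np.load(f'pics/{n}1.npz')['P']; g=P[np.isfinite(P[...,2])]
    b=g[(g[:,2]>.2)&(g[:,2]<.25)&(g[:,0]>.55)&(g[:,0]<.9)&(g[:,1]>-.05)&(g[:,1]<.32)]
    E=[]
    for y in np.arange(.02,.27,.004):
        s=b[abs(b[:,1]-y)<.002]
        if len(s)>3: E.append((np.sort(s[:,0])[0],y))
    E=np.array(E); f=np.polyfit(E[:,1],E[:,0],1); r=E[:,0]-np.polyval(f,E[:,1]); ok=abs(r)<.004; f=np.polyfit(E[ok,1],E[ok,0],1)
    yaw=-np.arctan(f[0]); print(n,'lip edge x=%.4f*y+%.4f'%tuple(f),'yaw',np.degrees(yaw),ok.sum(),len(E), 'y range',b[:,1].min(),b[:,1].max())
    v,u=k0;k=P[v-16:v+16,u-14:u+14].reshape(-1,3); k=k[k[:,0]<.604]
    c,s=np.cos(yaw),np.sin(yaw); 
    for lo,hi in((.1,.135),(.02,.055)):
        kk=k[(k[:,2]>lo)&(k[:,2]<hi)]; X=kk[:,0]*c+kk[:,1]*s; Y=-kk[:,0]*s+kk[:,1]*c
        print(' knob unit-axes x',X.min().round(4),np.percentile(X,[10,50,90]).round(4),'y',Y.min().round(4),Y.max().round(4),'mid',(Y.min()+Y.max())/2,'zmax',kk[:,2].max().round(4),'lip x',(f[1]*c).round(4))
    v,u=s0;b=P[v-18:v+18,u-18:u+18].reshape(-1,3); b=b[b[:,2]>.057]; d=(b[:,:2]-[.459,-.361])
    for a in(35.7,125.7): print(' back',a,(d@[np.cos(np.radians(a)),np.sin(np.radians(a))]).mean().round(4),len(b))
E
```

```text
scene lip edge x=-0.1132*y+0.6236 yaw 6.461035257575759 63 63 y range 0.009113991276327338 0.3122803010997487
 knob unit-axes x 0.5953 [0.5962 0.6012 0.6101] y 0.0637 0.0912 mid 0.0774652933905898 zmax 0.1333 lip x 0.6196
 knob unit-axes x 0.6016 [0.6028 0.6066 0.6143] y 0.0649 0.0908 mid 0.07788312475193651 zmax 0.0525 lip x 0.6196
 back 35.7 0.0159 49
 back 125.7 0.0022 49
top lip edge x=-0.1118*y+0.6242 yaw 6.380355344831045 63 63 y range 0.008301164607064579 0.3119647485828744
 knob unit-axes x 0.5943 [0.5951 0.6023 0.6119] y 0.0659 0.09 mid 0.07797635545036337 zmax 0.1326 lip x 0.6203
 knob unit-axes x 0.6016 [0.6023 0.6063 0.6131] y 0.066 0.0889 mid 0.07744790863432263 zmax 0.0532 lip x 0.6203
 back 35.7 0.0176 34
 back 125.7 0.0018 34
```

```bash
cat >> h.py <<'E'
from scipy.spatial.transform import Rotation as Ro
YAW=np.radians(6.4); c_,s_=np.cos(YAW),np.sin(YAW)
U=np.array([[c_,-s_,0],[s_,c_,0],[0,0,1]])   # unit axes in world
def un(X,Y,z): return U@np.array([X,Y,z])
def tool(yawy,tilt=0):  # tool y at heading yawy, tilted: fingers down and forward
    y=np.array([np.cos(np.radians(yawy)),np.sin(np.radians(yawy)),0]); z=np.array([0,0,-1.])
    R=np.column_stack([np.cross(y,z),y,z]); return R@Ro.from_euler('y',-tilt,degrees=True).as_matrix()
def plan(p,R,n):
    s=robot.sense(); R0=np.array(s['orientation']); p0=np.array(s['tcp_pos'])
    w=Ro.from_matrix(R0.T@R).as_rotvec(); r=Ro.from_rotvec(w/n)
    A=sum(Ro.from_rotvec(w*k/n).as_matrix() for k in range(n))
    d=np.linalg.solve(A,R0.T@(np.array(p)-p0))*1000
    print('t %.2f'%s['t'],'pos',p0.round(4),'n',n,'d mm',d.round(2),'r8',(np.degrees(w)/n/8).round(3),'F',np.array(s['contact_force']).round(1),'open',round(s['opening'],4),'grip',round(s['grip_force'],1))
E
python3 -c "
from h import *
plan(un(.548,.0777,.2),tool(96.4,33),18)"
```

```text
t 0.10 pos [0.2093 0.6676 0.2322] n 18 d mm [-20.51 -27.53   7.03] r8 [-0.048 -0.226 -0.161] F [0.3 0.5 0.5] open 0.0912 grip 0.0
```

```bash
R='{"dx":-20.5,"dy":-27.5,"dz":7,"rx":-0.05,"ry":-0.226,"rz":-0.16}'; python3 -m crank '[{"gripper":1,"dx":-20.5,"dy":-27.5,"dz":7,"rx":-0.05,"ry":-0.226,"rz":-0.16},{"dx":-20.5,"dy":-27.5,"dz":7,"rx":-0.05,"ry":-0.226,"rz":-0.16},{"dx":-20.5,"dy":-27.5,"dz":7,"rx":-0.05,"ry":-0.226,"rz":-0.16},{"dx":-20.5,"dy":-27.5,"dz":7,"rx":-0.05,"ry":-0.226,"rz":-0.16},{"dx":-20.5,"dy":-27.5,"dz":7,"rx":-0.05,"ry":-0.226,"rz":-0.16},{"dx":-20.5,"dy":-27.5,"dz":7,"rx":-0.05,"ry":-0.226,"rz":-0.16},{"dx":-20.5,"dy":-27.5,"dz":7,"rx":-0.05,"ry":-0.226,"rz":-0.16},{"dx":-20.5,"dy":-27.5,"dz":7,"rx":-0.05,"ry":-0.226,"rz":-0.16},{"dx":-20.5,"dy":-27.5,"dz":7,"rx":-0.05,"ry":-0.226,"rz":-0.16},{"dx":-20.5,"dy":-27.5,"dz":7,"rx":-0.05,"ry":-0.226,"rz":-0.16}]' 20
python3 -c "
from h import *
plan(un(.548,.0777,.2),tool(96.4,33),9)"
```

```text
t 0.10 pos [0.2093 0.6676 0.2322] n 9 d mm [-41.85 -54.55  13.59] r8 [-0.096 -0.452 -0.321] F [0.3 0.5 0.5] open 0.0912 grip 0.0$[1]: bad value
```

```bash
python3 -m crank '[{"gripper":1,"dx":-20.5,"dy":-27.5,"dz":7,"rx":-0.05,"ry":-0.226,"rz":-0.16},{"gripper":1,"dx":-20.5,"dy":-27.5,"dz":7,"rx":-0.05,"ry":-0.226,"rz":-0.16},{"gripper":1,"dx":-20.5,"dy":-27.5,"dz":7,"rx":-0.05,"ry":-0.226,"rz":-0.16},{"gripper":1,"dx":-20.5,"dy":-27.5,"dz":7,"rx":-0.05,"ry":-0.226,"rz":-0.16},{"gripper":1,"dx":-20.5,"dy":-27.5,"dz":7,"rx":-0.05,"ry":-0.226,"rz":-0.16},{"gripper":1,"dx":-20.5,"dy":-27.5,"dz":7,"rx":-0.05,"ry":-0.226,"rz":-0.16},{"gripper":1,"dx":-20.5,"dy":-27.5,"dz":7,"rx":-0.05,"ry":-0.226,"rz":-0.16},{"gripper":1,"dx":-20.5,"dy":-27.5,"dz":7,"rx":-0.05,"ry":-0.226,"rz":-0.16},{"gripper":1,"dx":-20.5,"dy":-27.5,"dz":7,"rx":-0.05,"ry":-0.226,"rz":-0.16},{"gripper":1,"dx":-20.5,"dy":-27.5,"dz":7,"rx":-0.05,"ry":-0.226,"rz":-0.16}]' 20
python3 -c "
from h import *
plan(un(.548,.0777,.2),tool(96.4,33),9)"
```

```text
t: 1.35
tcp_pos: [0.3624, 0.3567, 0.187]
orientation: [[-0.946, 0.072, 0.318], [0.079, 0.997, 0.008], [-0.316, 0.033, -0.948]]
contact_force: [1.2, -0.2, 1.0]
opening: 0.0914
grip_force: 0.0
t 1.35 pos [0.3624 0.3567 0.187 ] n 9 d mm [-18.16 -24.47   6.25] r8 [-0.04  -0.199 -0.143] F [ 1.2 -0.2  1. ] open 0.0914 grip 0.0
```

```bash
python3 -m crank '[{"gripper":1,"dx":-20.5,"dy":-27.5,"dz":7,"rx":-0.05,"ry":-0.226,"rz":-0.16},{"gripper":1,"dx":-20.5,"dy":-27.5,"dz":7,"rx":-0.05,"ry":-0.226,"rz":-0.16},{"gripper":1,"dx":-20.5,"dy":-27.5,"dz":7,"rx":-0.05,"ry":-0.226,"rz":-0.16},{"gripper":1,"dx":-20.5,"dy":-27.5,"dz":7,"rx":-0.05,"ry":-0.226,"rz":-0.16},{"gripper":1,"dx":-20.5,"dy":-27.5,"dz":7,"rx":-0.05,"ry":-0.226,"rz":-0.16},{"gripper":1,"dx":-20.5,"dy":-27.5,"dz":7,"rx":-0.05,"ry":-0.226,"rz":-0.16},{"gripper":1,"dx":-20.5,"dy":-27.5,"dz":7,"rx":-0.05,"ry":-0.226,"rz":-0.16},{"gripper":1,"dx":-20.5,"dy":-27.5,"dz":7,"rx":-0.05,"ry":-0.226,"rz":-0.16},{"gripper":1},{"gripper":1}]' 20
python3 - <<'E'
from h import *
p,d,c=cap('wrist'); save('w1.png',p); np.savez('pics/w1.npz',P=cloud(d,c),p=p)
plan(un(.6025,.0777,.116),tool(96.4,33),8)
E
```

```text
t 1.40 pos [0.3629 0.354  0.1863] n 8 d mm [-22.17 -26.73  19.36] r8 [-0.047 -0.224 -0.16 ] F [-0.5  0.2 -1.5] open 0.0908 grip 0.0$[8]: bad value
```

View pics/w1.png

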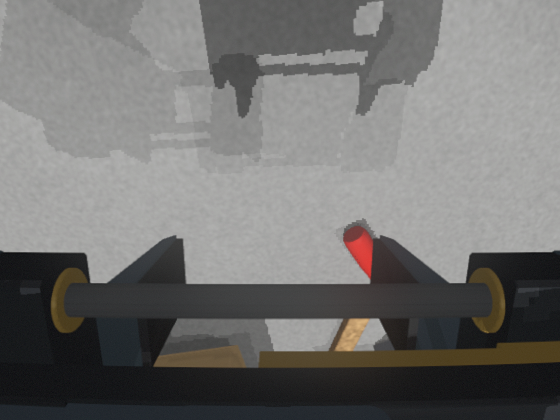

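The refused call moved nothing: idle rows need every key. The wrist picture shows the fingers at columns 145–420, rows 240–320, with the mount bar hiding the grasp point, and the screwdriver below on the table.

```bash
python3 -m crank '[{"gripper":1,"dx":-20.5,"dy":-27.5,"dz":7,"rx":-0.05,"ry":-0.226,"rz":-0.16},{"gripper":1,"dx":-20.5,"dy":-27.5,"dz":7,"rx":-0.05,"ry":-0.226,"rz":-0.16},{"gripper":1,"dx":-20.5,"dy":-27.5,"dz":7,"rx":-0.05,"ry":-0.226,"rz":-0.16},{"gripper":1,"dx":-20.5,"dy":-27.5,"dz":7,"rx":-0.05,"ry":-0.226,"rz":-0.16},{"gripper":1,"dx":-20.5,"dy":-27.5,"dz":7,"rx":-0.05,"ry":-0.226,"rz":-0.16},{"gripper":1,"dx":-20.5,"dy":-27.5,"dz":7,"rx":-0.05,"ry":-0.226,"rz":-0.16},{"gripper":1,"dx":-20.5,"dy":-27.5,"dz":7,"rx":-0.05,"ry":-0.226,"rz":-0.16},{"gripper":1,"dx":-20.5,"dy":-27.5,"dz":7,"rx":-0.05,"ry":-0.226,"rz":-0.16},{"gripper":1,"dx":0,"dy":0,"dz":0,"rx":0,"ry":0,"rz":0},{"gripper":1,"dx":0,"dy":0,"dz":0,"rx":0,"ry":0,"rz":0}]' 20
python3 - <<'E'
from h import *
p,d,c=cap('wrist'); save('w2.png',p); np.savez('pics/w2.npz',P=cloud(d,c),p=p)
g=cloud(d,c)@U; g=g[np.isfinite(g[...,2])]
k=g[(abs(g[:,1]-.0777)<.03)&(g[:,2]>.095)&(g[:,2]<.14)&(g[:,0]>.58)&(g[:,0]<.612)]
print(len(k),k.min(0) if len(k) else '',k.max(0) if len(k) else '')
plan(un(.6025,.0777,.116),tool(96.4,33),8)
E
```

```text
t: 2.65
tcp_pos: [0.5336, 0.1444, 0.2195]
orientation: [[-0.849, -0.103, 0.519], [-0.091, 0.995, 0.047], [-0.521, -0.007, -0.854]]
contact_force: [0.1, -0.2, 0.0]
opening: 0.0916
grip_force: 0.0
1207 [0.59346162 0.06512168 0.10505694] [0.61173355 0.09269851 0.1317734 ]
t 2.70 pos [0.5334 0.1447 0.2193] n 8 d mm [ 0.9  -0.74 14.69] r8 [-0.009 -0.026 -0.003] F [-0.5  0.4 -0.7] open 0.0909 grip 0.0
```

```bash
python3 -m crank '[{"gripper":1,"dx":1,"dy":-0.6,"dz":14.7,"rx":-0.01,"ry":-0.026,"rz":0},{"gripper":1,"dx":1,"dy":-0.6,"dz":14.7,"rx":-0.01,"ry":-0.026,"rz":0},{"gripper":1,"dx":1,"dy":-0.6,"dz":14.7,"rx":-0.01,"ry":-0.026,"rz":0},{"gripper":1,"dx":1,"dy":-0.6,"dz":14.7,"rx":-0.01,"ry":-0.026,"rz":0},{"gripper":1,"dx":1,"dy":-0.6,"dz":14.7,"rx":-0.01,"ry":-0.026,"rz":0},{"gripper":1,"dx":1,"dy":-0.6,"dz":14.7,"rx":-0.01,"ry":-0.026,"rz":0},{"gripper":1,"dx":1,"dy":-0.6,"dz":14.7,"rx":-0.01,"ry":-0.026,"rz":0},{"gripper":1,"dx":1,"dy":-0.6,"dz":14.7,"rx":-0.01,"ry":-0.026,"rz":0},{"gripper":1,"dx":0,"dy":0,"dz":0,"rx":0,"ry":0,"rz":0},{"gripper":1,"dx":0,"dy":0,"dz":0,"rx":0,"ry":0,"rz":0}]' 20
python3 -m crank '[{"gripper":0.1,"dx":0,"dy":0,"dz":0,"rx":0,"ry":0,"rz":0},{"gripper":0.1,"dx":0,"dy":0,"dz":0,"rx":0,"ry":0,"rz":0},{"gripper":0.1,"dx":0,"dy":0,"dz":0,"rx":0,"ry":0,"rz":0},{"gripper":0.1,"dx":0,"dy":0,"dz":0,"rx":0,"ry":0,"rz":0},{"gripper":0.1,"dx":0,"dy":0,"dz":0,"rx":0,"ry":0,"rz":0},{"gripper":0.1,"dx":0,"dy":0,"dz":0,"rx":0,"ry":0,"rz":0},{"gripper":0.1,"dx":0,"dy":0,"dz":0,"rx":0,"ry":0,"rz":0},{"gripper":0.1,"dx":0,"dy":0,"dz":0,"rx":0,"ry":0,"rz":0},{"gripper":0.1,"dx":0,"dy":0,"dz":0,"rx":0,"ry":0,"rz":0},{"gripper":0.1,"dx":0,"dy":0,"dz":0,"rx":0,"ry":0,"rz":0}]' 20
python3 - <<'E'
from h import *
s=robot.sense(); p0=np.array(s['tcp_pos']); print('unit', U.T@p0); plan(p0+U@[-.123,0,0],tool(96.4,33),18)
E
```

```text
t: 3.95
tcp_pos: [0.5884, 0.1586, 0.1708]
orientation: [[-0.878, -0.086, 0.471], [-0.094, 0.996, 0.008], [-0.469, -0.037, -0.882]]
contact_force: [0.0, -0.5, 0.5]
opening: 0.0912
grip_force: 0.0
t: 5.2
tcp_pos: [0.5885, 0.1586, 0.1707]
orientation: [[-0.878, -0.086, 0.471], [-0.094, 0.996, 0.008], [-0.469, -0.037, -0.882]]
contact_force: [-0.1, -0.0, -0.6]
opening: 0.009
grip_force: 0.0
unit [0.60249113 0.09197323 0.17073574]
t 5.20 pos [0.5885 0.1586 0.1707] n 18 d mm [ 5.9  -0.09 -3.45] r8 [-0.018 -0.035 -0.001] F [-0.1 -0.  -0.6] open 0.009 grip 0.0
```

```bash
python3 -c "
from h import *
print(np.round(robot.sense()['joints'],3))"
```

```text
[ 0.274  0.201  2.181 -0.408  0.306 -1.031]
```

The arm ran into the lower limit of joint 5 (0.31 rad), so a 33° tilt can't be reached here. I'll back off with less tilt, and use the poses to fit the arm's geometry.

```bash
python3 - <<'E'
from h import *
plan(un(.54,.0785,.20),tool(96.4,15),9)
E
```

```text
t 5.20 pos [0.5885 0.1586 0.1707] n 9 d mm [ 5.2  -1.65 -5.61] r8 [-0.035  0.18  -0.008] F [-0.1 -0.  -0.6] open 0.009 grip 0.0
```

```bash
python3 -m crank '[{"gripper":1,"dx":5.2,"dy":-1.6,"dz":-5.6,"rx":-0.035,"ry":0.18,"rz":-0.008},{"gripper":1,"dx":5.2,"dy":-1.6,"dz":-5.6,"rx":-0.035,"ry":0.18,"rz":-0.008},{"gripper":1,"dx":5.2,"dy":-1.6,"dz":-5.6,"rx":-0.035,"ry":0.18,"rz":-0.008},{"gripper":1,"dx":5.2,"dy":-1.6,"dz":-5.6,"rx":-0.035,"ry":0.18,"rz":-0.008},{"gripper":1,"dx":5.2,"dy":-1.6,"dz":-5.6,"rx":-0.035,"ry":0.18,"rz":-0.008},{"gripper":1,"dx":5.2,"dy":-1.6,"dz":-5.6,"rx":-0.035,"ry":0.18,"rz":-0.008},{"gripper":1,"dx":5.2,"dy":-1.6,"dz":-5.6,"rx":-0.035,"ry":0.18,"rz":-0.008},{"gripper":1,"dx":5.2,"dy":-1.6,"dz":-5.6,"rx":-0.035,"ry":0.18,"rz":-0.008},{"gripper":1,"dx":5.2,"dy":-1.6,"dz":-5.6,"rx":-0.035,"ry":0.18,"rz":-0.008},{"gripper":1,"dx":0,"dy":0,"dz":0,"rx":0,"ry":0,"rz":0}]' 20
cat > fk.py <<'E'
from h import *
from scipy.optimize import least_squares
def FK(q,L):
    a1,d1,L2,e3,L3,L6,o6=L
    z=lambda a:Ro.from_euler('z',a).as_matrix(); y=lambda a:Ro.from_euler('y',a).as_matrix()
    R1=z(q[0]);R2=R1@y(q[1]);R3=R2@y(q[2]);R4=R3@z(q[3]);R5=R4@y(q[4]);R6=R5@z(q[5]+o6)
    return R1@[a1,0,d1]+R2@[0,0,L2]+R3@[e3,0,L3]+R5@[0,0,L6],R6
S=[([1.234,.379,1.734,0,1.028,-.033],[.2093,.6676,.2322]),([.274,.201,2.181,-.408,.306,-1.031],[.5885,.1586,.1707])]
E
python3 - <<'E'
from fk import *
s=robot.sense(); q=s['joints']; print(np.round(q,4).tolist(),np.round(s['tcp_pos'],4).tolist())
print((U.T@s['tcp_pos']).round(4)); R=np.array(s['orientation']);print(R.round(3))
for o in(-np.pi/2,0,np.pi/2,np.pi): print(o,np.abs(FK(q,[0,0,0,0,0,0,o])[1]-R).max().round(3))
E
```

```text
t: 6.45
tcp_pos: [0.528, 0.1386, 0.2004]
orientation: [[-0.96, -0.112, 0.258], [-0.108, 0.994, 0.029], [-0.26, 0.0, -0.966]]
contact_force: [-0.8, -0.8, -0.1]
opening: 0.0912
grip_force: 0.0
[0.2276, 0.0909, 2.1894, -0.0526, 0.601, -1.4156] [0.528, 0.1386, 0.2004]
[0.5401 0.0788 0.2004]
[[-0.96  -0.112  0.258]
 [-0.108  0.994  0.029]
 [-0.26   0.    -0.966]]
-1.5707963267948966 1.988
0 1.101
1.5707963267948966 0.0
3.141592653589793 1.101
```

```bash
cat >> fk.py <<'E'
S.append(([0.2276,0.0909,2.1894,-0.0526,0.601,-1.4156],[0.528,0.1386,0.2004]))
f=lambda L:np.concatenate([(FK(q,[*L,np.pi/2])[0]-p)*1000 for q,p in S]+[(np.array(L)-[0,.4,.45,0,.45,.25])*1])
LL=[*least_squares(f,[0,.4,.45,0,.45,.25]).x,np.pi/2]
lo=np.array([-2.77,-.74,0,-1.06,.32,-3.08]);hi=np.array([2.77,2.19,2.66,4.2,2.85,3.08])
def IK(p,R,q0):
    def g(q):
        P,Q=FK(q,LL); return np.r_[(P-p)*10,Ro.from_matrix(Q.T@R).as_rotvec()]
    r=least_squares(g,np.clip(q0,lo+.01,hi-.01),bounds=(lo,hi)); return r.x,np.linalg.norm(r.fun[:3])*100,np.degrees(np.linalg.norm(r.fun[3:]))
E
python3 - <<'E'
from fk import *
print('L',np.round(LL,4),'res mm',f(LL[:6])[:9].round(1))
for q,p in S: pass
for tilt in(15,18,21,24,27,30,33,36):
  for name,q0 in(('A',S[2][0]),('B',[.2,.3,2.4,3.1,.4,1.5]),('B2',[.2,.3,2.4,3.1,.4,-1.5])):
   o=[]
   for dX in(0,-.123):
    q,e,a=IK(un(.6025+dX,.0785,.116)-.006*tool(96.4,tilt)[:,2],tool(96.4,tilt),q0); o.append((round(e,1),round(a,1),q.round(2).tolist()))
   print(tilt,name,o)
E
```

```text
L [ 0.1238 -0.227   0.5595 -0.1769  0.3231  0.0481  1.5708] res mm [ 21.6  -8.   -2.7  -1.4   0.4  -4.3   5.5 -16.5   7.1]
15 A [(np.float64(0.0), np.float64(0.0), [0.24, 0.24, 2.25, -0.09, 0.4, -1.36]), (np.float64(0.0), np.float64(0.0), [0.28, 0.03, 2.5, -0.12, 0.35, -1.29])]
15 B [(np.float64(11.9), np.float64(30.3), [0.26, 0.22, 2.34, 4.2, 0.32, 0.61]), (np.float64(12.1), np.float64(28.1), [0.3, 0.02, 2.58, 4.2, 0.32, 0.65])]
15 B2 [(np.float64(0.0), np.float64(0.0), [0.24, 0.24, 2.25, -0.09, 0.4, -1.36]), (np.float64(0.0), np.float64(0.0), [0.28, 0.03, 2.5, -0.12, 0.35, -1.29])]
18 A [(np.float64(0.0), np.float64(0.0), [0.24, 0.24, 2.25, -0.12, 0.34, -1.33]), (np.float64(0.5), np.float64(1.0), [0.28, 0.03, 2.5, -0.17, 0.32, -1.24])]
18 B [(np.float64(10.6), np.float64(27.6), [0.27, 0.22, 2.34, 4.2, 0.32, 0.61]), (np.float64(10.8), np.float64(25.4), [0.3, 0.02, 2.58, 4.2, 0.32, 0.65])]
18 B2 [(np.float64(0.0), np.float64(0.0), [0.24, 0.24, 2.25, -0.12, 0.34, -1.33]), (np.float64(0.5), np.float64(1.0), [0.28, 0.03, 2.5, -0.17, 0.32, -1.24])]
21 A [(np.float64(0.7), np.float64(1.6)
[... 2086 characters left out ...]
64(4.4), np.float64(13.0), [0.31, 0.01, 2.57, 4.2, 0.32, 0.67])]
33 B2 [(np.float64(4.2), np.float64(11.9), [0.26, 0.23, 2.26, -0.76, 0.32, -0.69]), (np.float64(4.1), np.float64(12.1), [0.31, 0.02, 2.52, -1.06, 0.32, -0.34])]
36 A [(np.float64(4.0), np.float64(13.4), [0.27, 0.22, 2.28, -1.06, 0.32, -0.38]), (np.float64(5.3), np.float64(13.6), [0.31, 0.02, 2.52, -1.06, 0.32, -0.34])]
36 B [(np.float64(3.7), np.float64(13.1), [0.27, 0.22, 2.33, 4.2, 0.32, 0.64]), (np.float64(3.3), np.float64(11.0), [0.31, 0.01, 2.57, 4.2, 0.32, 0.67])]
36 B2 [(np.float64(4.0), np.float64(13.4), [0.27, 0.22, 2.28, -1.06, 0.32, -0.38]), (np.float64(5.3), np.float64(13.6), [0.31, 0.02, 2.52, -1.06, 0.32, -0.34])]
```

```bash
sed -i 's/a1,d1,L2,e3,L3,L6,o6=L/a1,d1,L2,e3,L3,L6,b,o6=L/; s/R1@\[a1,0,d1\]/R1@[a1,b,d1]/; s/\[0,.4,.45,0,.45,.25\]/[0,.4,.45,0,.45,.25,0]/g; s/range(0)/&/' fk.py
sed -i 's/)\*1\])/)*.5])/' fk.py
python3 - <<'E'
from fk import *
print('L',np.round(LL,4),'res mm',f(LL[:7])[:9].round(2))
for tilt in(18,21,24,27,30,33):
   o=[]
   for dX in(0,-.123):
    q,e,a=IK(un(.6025+dX,.0785,.116)-.006*tool(96.4,tilt)[:,2],tool(96.4,tilt),S[2][0]); o.append((float(round(e,1)),float(round(a,1)),q.round(2).tolist()))
   print(tilt,o)
E
```

```text
L [0.0036 0.312  0.5489 0.0394 0.5986 0.247  0.0231 1.5708] res mm [-0.01  0.01  0.07 -0.    0.13  0.11 -0.01 -0.15 -0.19]
18 [(0.0, 0.0, [0.22, 0.3, 2.12, -0.08, 0.4, -1.39]), (0.0, 0.0, [0.25, 0.13, 2.36, -0.13, 0.34, -1.32])]
21 [(0.0, 0.0, [0.22, 0.3, 2.15, -0.12, 0.33, -1.36]), (0.6, 1.8, [0.26, 0.13, 2.37, -0.18, 0.32, -1.26])]
24 [(0.6, 2.3, [0.22, 0.29, 2.16, -0.17, 0.32, -1.31]), (1.5, 4.5, [0.27, 0.13, 2.37, -0.27, 0.32, -1.17])]
27 [(1.4, 5.1, [0.23, 0.29, 2.16, -0.24, 0.32, -1.23]), (2.4, 7.1, [0.29, 0.13, 2.37, -0.43, 0.32, -0.99])]
30 [(2.1, 7.9, [0.25, 0.29, 2.16, -0.37, 0.32, -1.08]), (2.7, 9.3, [0.35, 0.13, 2.39, -0.8, 0.32, -0.58])]
33 [(2.5, 10.3, [0.29, 0.3, 2.17, -0.69, 0.32, -0.73]), (3.0, 10.5, [0.37, 0.13, 2.41, -1.06, 0.32, -0.29])]
```

```bash
python3 - <<'E'
from h import *
R=tool(96.4,18); plan(un(.6025,.0785,.116)-.008*R[:,2]+.004*R[:,0],R,9)
E
```

```text
t 6.45 pos [0.528  0.1386 0.2004] n 9 d mm [-3.54 -0.04 10.07] r8 [ 0.    -0.041  0.   ] F [-0.8 -0.8 -0.1] open 0.0912 grip 0.0
```

```bash
python3 -m crank '[{"gripper":1,"dx":-3.5,"dy":0,"dz":10.1,"rx":0,"ry":-0.04,"rz":0},{"gripper":1,"dx":-3.5,"dy":0,"dz":10.1,"rx":0,"ry":-0.04,"rz":0},{"gripper":1,"dx":-3.5,"dy":0,"dz":10.1,"rx":0,"ry":-0.04,"rz":0},{"gripper":1,"dx":-3.5,"dy":0,"dz":10.1,"rx":0,"ry":-0.04,"rz":0},{"gripper":1,"dx":-3.5,"dy":0,"dz":10.1,"rx":0,"ry":-0.04,"rz":0},{"gripper":1,"dx":-3.5,"dy":0,"dz":10.1,"rx":0,"ry":-0.04,"rz":0},{"gripper":1,"dx":-3.5,"dy":0,"dz":10.1,"rx":0,"ry":-0.04,"rz":0},{"gripper":1,"dx":-3.5,"dy":0,"dz":10.1,"rx":0,"ry":-0.04,"rz":0},{"gripper":1,"dx":-3.5,"dy":0,"dz":10.1,"rx":0,"ry":-0.04,"rz":0},{"gripper":1,"dx":0,"dy":0,"dz":0,"rx":0,"ry":0,"rz":0}]' 20
python3 -c "
from h import *
s=robot.sense();print((U.T@s['tcp_pos']).round(4),np.round(s['joints'],2))"
```

```text
t: 7.7
tcp_pos: [0.5833, 0.1449, 0.1208]
orientation: [[-0.946, -0.112, 0.305], [-0.106, 0.994, 0.034], [-0.307, 0.0, -0.952]]
contact_force: [-0.3, 0.0, -0.0]
opening: 0.0911
grip_force: 0.0
[0.5958 0.079  0.1208] [ 0.22  0.3   2.13 -0.08  0.4  -1.39]
```

Now at the knob with no contact force. I'll close on it.

```bash
python3 -m crank '[{"gripper":0.15,"dx":0,"dy":0,"dz":0,"rx":0,"ry":0,"rz":0},{"gripper":0.15,"dx":0,"dy":0,"dz":0,"rx":0,"ry":0,"rz":0},{"gripper":0.15,"dx":0,"dy":0,"dz":0,"rx":0,"ry":0,"rz":0},{"gripper":0.15,"dx":0,"dy":0,"dz":0,"rx":0,"ry":0,"rz":0},{"gripper":0.15,"dx":0,"dy":0,"dz":0,"rx":0,"ry":0,"rz":0},{"gripper":0.15,"dx":0,"dy":0,"dz":0,"rx":0,"ry":0,"rz":0},{"gripper":0.15,"dx":0,"dy":0,"dz":0,"rx":0,"ry":0,"rz":0},{"gripper":0.15,"dx":0,"dy":0,"dz":0,"rx":0,"ry":0,"rz":0},{"gripper":0.15,"dx":0,"dy":0,"dz":0,"rx":0,"ry":0,"rz":0},{"gripper":0.15,"dx":0,"dy":0,"dz":0,"rx":0,"ry":0,"rz":0}]' 25
python3 - <<'E'
from h import *
s=robot.sense(); R=np.array(s['orientation']); plan(np.array(s['tcp_pos'])+U@[-.124,0,0],R,9)
E
```

```text
t: 8.95
tcp_pos: [0.5833, 0.1457, 0.1216]
orientation: [[-0.945, -0.112, 0.306], [-0.106, 0.994, 0.035], [-0.308, 0.001, -0.951]]
contact_force: [-1.5, 10.6, -0.6]
opening: 0.0262
grip_force: 25.0
t 8.95 pos [0.5833 0.1457 0.1216] n 9 d mm [ 1.311e+01  1.000e-02 -4.240e+00] r8 [0. 0. 0.] F [-1.5 10.6 -0.6] open 0.0262 grip 25.0
```

```bash
python3 -m crank '[{"gripper":0.15,"dx":7,"dy":0.5,"dz":-2.2,"rx":0,"ry":0,"rz":0},{"gripper":0.15,"dx":13.1,"dy":0,"dz":-4.2,"rx":0,"ry":0,"rz":0},{"gripper":0.15,"dx":15.1,"dy":0,"dz":-4.9,"rx":0,"ry":0,"rz":0},{"gripper":0.15,"dx":15.1,"dy":0,"dz":-4.9,"rx":0,"ry":0,"rz":0},{"gripper":0.15,"dx":15.1,"dy":0,"dz":-4.9,"rx":0,"ry":0,"rz":0},{"gripper":0.15,"dx":15.1,"dy":0,"dz":-4.9,"rx":0,"ry":0,"rz":0},{"gripper":0.15,"dx":15.1,"dy":0,"dz":-4.9,"rx":0,"ry":0,"rz":0},{"gripper":0.15,"dx":13.1,"dy":0,"dz":-4.2,"rx":0,"ry":0,"rz":0},{"gripper":0.15,"dx":9.3,"dy":0,"dz":-3.1,"rx":0,"ry":0,"rz":0},{"gripper":0.15,"dx":0,"dy":0,"dz":0,"rx":0,"ry":0,"rz":0}]' 25
python3 - <<'E'
from h import *
s=robot.sense();print((U.T@s['tcp_pos']).round(4),np.round(s['joints'],2))
p,d,c=cap('top'); P=cloud(d,c)@U
k=P[(P[...,2]>.1)&(P[...,2]<.137)&(P[...,0]<.56)&(P[...,0]>.42)&(abs(P[...,1]-.0785)<.12)]
plan(np.array(s['tcp_pos']),np.array(s['orientation']),5)
save('t2.png',cv2.resize(p[60:270,60:340],None,fx=2.8,fy=2.8))
np.savez('pics/t2.npz',P=P,p=p)
E
```

```text
t: 10.2
tcp_pos: [0.4589, 0.1317, 0.1216]
orientation: [[-0.946, -0.112, 0.305], [-0.106, 0.994, 0.035], [-0.307, 0.0, -0.952]]
contact_force: [-2.6, 7.1, -1.2]
opening: 0.027
grip_force: 25.0
[0.4708 0.0797 0.1216] [ 0.25  0.12  2.37 -0.13  0.34 -1.32]
t 10.25 pos [0.4592 0.1317 0.1216] n 5 d mm [ 0.04 -0.   -0.01] r8 [-0.  0. -0.] F [-1.7  8.4 -0.9] open 0.0267 grip 25.0
```

View pics/t2.png

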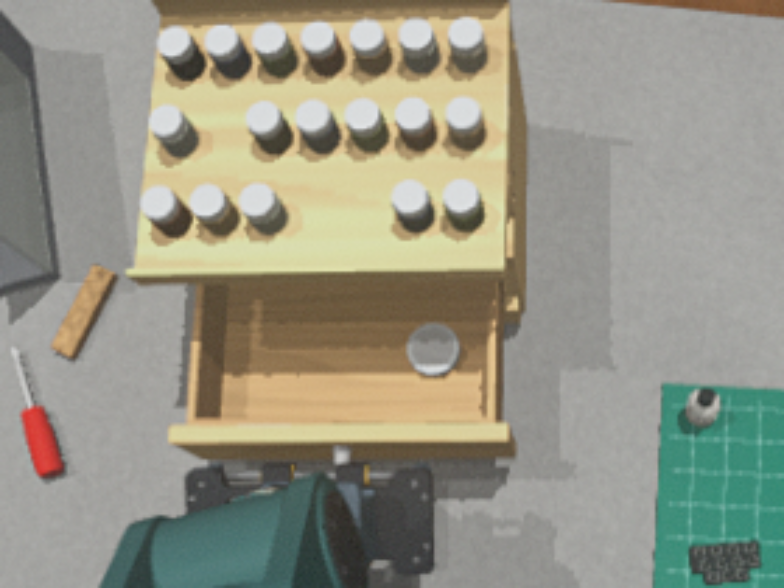

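The drawer is open. The tin lies on its right side at crop (432,349), and the left and middle of the floor are free. I'll release the knob, back off along the tool axis, and measure the tin.

```bash
python3 -m crank '[{"gripper":1,"dx":0,"dy":0,"dz":0,"rx":0,"ry":0,"rz":0},{"gripper":1,"dx":0,"dy":0,"dz":0,"rx":0,"ry":0,"rz":0},{"gripper":1,"dx":0,"dy":0,"dz":0,"rx":0,"ry":0,"rz":0},{"gripper":1,"dx":0,"dy":0,"dz":0,"rx":0,"ry":0,"rz":0},{"gripper":1,"dx":0,"dy":0,"dz":-8,"rx":0,"ry":0,"rz":0},{"gripper":1,"dx":2,"dy":0,"dz":-16,"rx":0,"ry":0.3,"rz":0},{"gripper":1,"dx":2,"dy":0,"dz":-25,"rx":0,"ry":0.4,"rz":0},{"gripper":1,"dx":2,"dy":0,"dz":-25,"rx":0,"ry":0.4,"rz":0},{"gripper":1,"dx":0,"dy":0,"dz":-25,"rx":0,"ry":0.4,"rz":0},{"gripper":1,"dx":0,"dy":0,"dz":-15,"rx":0,"ry":0.4,"rz":0}]' 25
python3 - <<'E'
from h import *
P=np.load('pics/t2.npz')['P']
m=(P[...,2]>.076)&(P[...,2]<.09)&(P[...,0]>.51)&(P[...,0]<.605)&(P[...,1]>-.1)&(P[...,1]<.2)
n,l,st,ce=cv2.connectedComponentsWithStats(m.astype(np.uint8))
for i in range(1,n):
    if st[i,4]>40: q=P[l==i]; print(st[i],q.min(0).round(3),q.max(0).round(3),q.mean(0).round(3))
fl=P[(abs(P[...,2]-.067)<.004)&(P[...,0]>.48)&(P[...,0]<.62)&(abs(P[...,1]-.08)<.16)]; print('floor',np.percentile(fl,[1,50,99],axis=0).round(3))
# grip pose at seat, above
yaw=np.radians(35.7); s=np.array([.459,-.361]); g=s+.008*np.array([np.cos(yaw),np.sin(yaw)]); print('grip',g)
plan([*g,.16],tool(-54.3+0,0),17)
from fk import *
for a in(-54.3,125.7): print(a,IK(np.array([*g,.043]),tool(a),S[2][0]))
E
```

```text
t: 11.5
tcp_pos: [0.4294, 0.1282, 0.2328]
orientation: [[-0.993, -0.112, 0.047], [-0.112, 0.994, 0.006], [-0.047, 0.001, -0.999]]
contact_force: [-0.2, -0.2, -0.9]
opening: 0.0913
grip_force: 0.0
[136 185   3  25  46] [0.545 0.196 0.076] [0.604 0.199 0.09 ] [0.577 0.198 0.083]
[205 184  19  10 141] [ 0.583 -0.01   0.077] [0.605 0.034 0.089] [0.595 0.011 0.082]
[198 221  46   2  56] [ 0.514 -0.058  0.076] [0.516 0.047 0.09 ] [ 0.515 -0.001  0.085]
floor [[ 0.515 -0.039  0.064]
 [ 0.579  0.09   0.067]
 [ 0.619  0.197  0.071]]
grip [ 0.46549667 -0.35633167]
t 11.50 pos [0.4294 0.1282 0.2328] n 17 d mm [-36.06 -14.18   5.01] r8 [0.026 0.006 1.108] F [-0.2 -0.2 -0.9] open 0.0913 grip 0.0
-54.3 (array([-6.92738120e-01,  4.92300152e-01,  2.01555230e+00, -8.38474368e-13,
        6.33740204e-01,  2.54975664e-01]), np.float64(6.482782906047527e-11), np.float64(3.3484519941107347e-11))
125.7 (array([-6.92738120e-01,  4.92300152e-01,  2.01555230e+00, -1.30361364e-10,
        6.33740204e-01, -2.88661699e+00]), np.float64(1.8933316439405474e-09), np.float64(5.0935688866106415e-09))
```

```bash
python3 - <<'E'
from fk import *
R=np.array(robot.sense()['orientation']); plan([.4655,-.3563,.21],R,9)
print([IK(un(.568,.115,z),tool(96.4),S[2][0])[0].round(2) for z in(.25,.11)])
E
```

```text
t 11.50 pos [0.4294 0.1282 0.2328] n 9 d mm [  2.17 -53.95   2.4 ] r8 [0. 0. 0.] F [-0.2 -0.2 -0.9] open 0.0913 grip 0.0
[array([ 0.27,  0.17,  1.97,  0.  ,  1.  , -1.41]), array([ 0.27,  0.37,  2.03,  0.  ,  0.75, -1.41])]
```

```bash
python3 -m crank '[{"gripper":1,"dx":2,"dy":-40,"dz":2,"rx":0,"ry":0.3,"rz":0},{"gripper":1,"dx":2,"dy":-54,"dz":2,"rx":0,"ry":0.04,"rz":0},{"gripper":1,"dx":2,"dy":-54,"dz":2,"rx":0,"ry":0,"rz":0},{"gripper":1,"dx":2,"dy":-54,"dz":2,"rx":0,"ry":0,"rz":0},{"gripper":1,"dx":2,"dy":-54,"dz":2,"rx":0,"ry":0,"rz":0},{"gripper":1,"dx":2,"dy":-54,"dz":2,"rx":0,"ry":0,"rz":0},{"gripper":1,"dx":2,"dy":-54,"dz":2,"rx":0,"ry":0,"rz":0},{"gripper":1,"dx":2,"dy":-54,"dz":2,"rx":0,"ry":0,"rz":0},{"gripper":1,"dx":2,"dy":-54,"dz":2,"rx":0,"ry":0,"rz":0},{"gripper":1,"dx":0,"dy":-14,"dz":0,"rx":0,"ry":0,"rz":0}]' 25
python3 -m crank '[{"gripper":1,"dx":0,"dy":0,"dz":0,"rx":0,"ry":0,"rz":1},{"gripper":1,"dx":0,"dy":0,"dz":0,"rx":0,"ry":0,"rz":1},{"gripper":1,"dx":0,"dy":0,"dz":0,"rx":0,"ry":0,"rz":1},{"gripper":1,"dx":0,"dy":0,"dz":0,"rx":0,"ry":0,"rz":1},{"gripper":1,"dx":0,"dy":0,"dz":0,"rx":0,"ry":0,"rz":1},{"gripper":1,"dx":0,"dy":0,"dz":0,"rx":0,"ry":0,"rz":1},{"gripper":1,"dx":0,"dy":0,"dz":0,"rx":0,"ry":0,"rz":1},{"gripper":1,"dx":0,"dy":0,"dz":0,"rx":0,"ry":0,"rz":1},{"gripper":1,"dx":0,"dy":0,"dz":0,"rx":0,"ry":0,"rz":1},{"gripper":1,"dx":0,"dy":0,"dz":0,"rx":0,"ry":0,"rz":1}]' 25
python3 - <<'E'
from h import *
plan([.4655,-.3563,.20],tool(-54.3),9)
E
```

```text
t: 12.75
tcp_pos: [0.4659, -0.3592, 0.2131]
orientation: [[-0.994, -0.11, 0.0], [-0.11, 0.994, -0.0], [-0.0, -0.0, -1.0]]
contact_force: [0.5, 1.1, -0.8]
opening: 0.0915
grip_force: 0.0
t: 14.0
tcp_pos: [0.466, -0.3558, 0.2132]
orientation: [[-0.279, 0.96, -0.0], [0.96, 0.279, 0.0], [0.0, -0.0, -1.0]]
contact_force: [-0.0, 0.4, -0.9]
opening: 0.0913
grip_force: 0.0
t 14.00 pos [ 0.466  -0.3558  0.2132] n 9 d mm [-0.07 -0.05  1.47] r8 [-0.    -0.     0.979] F [-0.   0.4 -0.9] open 0.0913 grip 0.0
```

```bash
python3 -m crank '[{"gripper":1,"dx":0,"dy":0,"dz":1.5,"rx":0,"ry":0,"rz":0.98},{"gripper":1,"dx":0,"dy":0,"dz":1.5,"rx":0,"ry":0,"rz":0.98},{"gripper":1,"dx":0,"dy":0,"dz":1.5,"rx":0,"ry":0,"rz":0.98},{"gripper":1,"dx":0,"dy":0,"dz":1.5,"rx":0,"ry":0,"rz":0.98},{"gripper":1,"dx":0,"dy":0,"dz":1.5,"rx":0,"ry":0,"rz":0.98},{"gripper":1,"dx":0,"dy":0,"dz":1.5,"rx":0,"ry":0,"rz":0.98},{"gripper":1,"dx":0,"dy":0,"dz":1.5,"rx":0,"ry":0,"rz":0.98},{"gripper":1,"dx":0,"dy":0,"dz":1.5,"rx":0,"ry":0,"rz":0.98},{"gripper":1,"dx":0,"dy":0,"dz":1.5,"rx":0,"ry":0,"rz":0.96},{"gripper":1,"dx":0,"dy":0,"dz":0,"rx":0,"ry":0,"rz":0}]' 25
python3 - <<'E'
from h import *
p,d,c=cap('wrist'); save('w3.png',p); P=cloud(d,c)
b=P[np.isfinite(P[...,2])]; b=b[(b[:,2]>.012)&(b[:,2]<.08)&(np.hypot(b[:,0]-.46,b[:,1]+.36)<.04)]
r=cv2.minAreaRect((b[:,:2]*1000).astype(np.float32)); print(len(b),r,b[:,2].max()); h=b[b[:,2]>.056]; print('back',len(h),h.mean(0) if len(h) else '')
plan([.4655,-.3563,.043],tool(-54.3),9)
E
```

```text
t: 15.25
tcp_pos: [0.466, -0.356, 0.1996]
orientation: [[0.808, 0.589, -0.0], [0.589, -0.808, 0.0], [0.0, -0.001, -1.0]]
contact_force: [0.0, -0.1, -0.7]
opening: 0.0914
grip_force: 0.0
1594 ((458.3645935058594, -361.0667419433594), (42.51710510253906, 44.014339447021484), 36.0472412109375) 0.06930999126377513
back 342 [ 0.4734056  -0.35002475  0.0646557 ]
t 15.30 pos [ 0.4661 -0.3562  0.1996] n 9 d mm [-0.06 -0.03 17.4 ] r8 [-0.    -0.     0.007] F [-0.4 -0.1  0.3] open 0.0915 grip 0.0
```

View pics/w3.png

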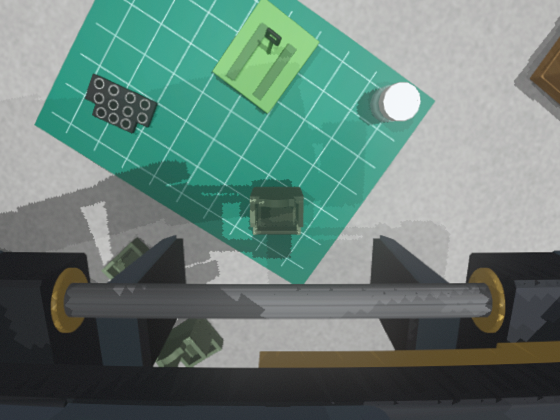

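The wrist view confirms the seat at (277,210), with its backrest at the far side and its cheeks square to the fingers. The measured origin is (.458,-.361) and the yaw 36°. I'll descend and grip gently.

```bash
python3 -m crank '[{"gripper":1,"dx":0,"dy":0,"dz":22,"rx":0,"ry":0,"rz":0},{"gripper":1,"dx":0,"dy":0,"dz":22,"rx":0,"ry":0,"rz":0},{"gripper":1,"dx":0,"dy":0,"dz":22,"rx":0,"ry":0,"rz":0},{"gripper":1,"dx":0,"dy":0,"dz":22,"rx":0,"ry":0,"rz":0},{"gripper":1,"dx":0,"dy":0,"dz":22,"rx":0,"ry":0,"rz":0},{"gripper":1,"dx":0,"dy":0,"dz":18,"rx":0,"ry":0,"rz":0},{"gripper":1,"dx":0,"dy":0,"dz":14,"rx":0,"ry":0,"rz":0},{"gripper":1,"dx":0,"dy":0,"dz":9,"rx":0,"ry":0,"rz":0},{"gripper":1,"dx":0,"dy":0,"dz":5,"rx":0,"ry":0,"rz":0},{"gripper":1,"dx":0,"dy":0,"dz":0,"rx":0,"ry":0,"rz":0}]' 8
python3 -m crank '[{"gripper":0.7,"dx":0,"dy":0,"dz":0,"rx":0,"ry":0,"rz":0},{"gripper":0.55,"dx":0,"dy":0,"dz":0,"rx":0,"ry":0,"rz":0},{"gripper":0.4,"dx":0,"dy":0,"dz":0,"rx":0,"ry":0,"rz":0},{"gripper":0.35,"dx":0,"dy":0,"dz":0,"rx":0,"ry":0,"rz":0},{"gripper":0.35,"dx":0,"dy":0,"dz":0,"rx":0,"ry":0,"rz":0},{"gripper":0.35,"dx":0,"dy":0,"dz":0,"rx":0,"ry":0,"rz":0},{"gripper":0.35,"dx":0,"dy":0,"dz":0,"rx":0,"ry":0,"rz":0},{"gripper":0.35,"dx":0,"dy":0,"dz":0,"rx":0,"ry":0,"rz":0},{"gripper":0.35,"dx":0,"dy":0,"dz":0,"rx":0,"ry":0,"rz":0},{"gripper":0.35,"dx":0,"dy":0,"dz":0,"rx":0,"ry":0,"rz":0}]' 8
```

```text
t: 16.55
tcp_pos: [0.4661, -0.3568, 0.0433]
orientation: [[0.809, 0.588, -0.0], [0.588, -0.809, 0.0], [-0.0, -0.0, -1.0]]
contact_force: [-0.1, -0.4, 0.7]
opening: 0.0912
grip_force: 0.0
t: 17.8
tcp_pos: [0.4661, -0.3568, 0.0434]
orientation: [[0.809, 0.588, -0.0], [0.588, -0.809, 0.0], [-0.0, -0.0, -1.0]]
contact_force: [-0.6, 0.5, 2.4]
opening: 0.0437
grip_force: 8.0
```

```bash
python3 -m crank '[{"gripper":0.35,"dx":0,"dy":0,"dz":-8,"rx":0,"ry":0,"rz":0},{"gripper":0.35,"dx":0,"dy":0,"dz":-16,"rx":0,"ry":0,"rz":0},{"gripper":0.35,"dx":0,"dy":0,"dz":-22,"rx":0,"ry":0,"rz":0},{"gripper":0.35,"dx":0,"dy":0,"dz":-22,"rx":0,"ry":0,"rz":0},{"gripper":0.35,"dx":0,"dy":0,"dz":-22,"rx":0,"ry":0,"rz":-0.4},{"gripper":0.35,"dx":0,"dy":0,"dz":-22,"rx":0,"ry":0,"rz":-0.8},{"gripper":0.35,"dx":0,"dy":0,"dz":-22,"rx":0,"ry":0,"rz":-1},{"gripper":0.35,"dx":0,"dy":0,"dz":-22,"rx":0,"ry":0,"rz":-1},{"gripper":0.35,"dx":0,"dy":0,"dz":-22,"rx":0,"ry":0,"rz":-1},{"gripper":0.35,"dx":0,"dy":0,"dz":-14,"rx":0,"ry":0,"rz":-1}]' 8
python3 -m crank '[{"gripper":0.35,"dx":0,"dy":0,"dz":-6,"rx":0,"ry":0,"rz":-1},{"gripper":0.35,"dx":0,"dy":0,"dz":0,"rx":0,"ry":0,"rz":-1},{"gripper":0.35,"dx":0,"dy":0,"dz":0,"rx":0,"ry":0,"rz":-1},{"gripper":0.35,"dx":0,"dy":0,"dz":0,"rx":0,"ry":0,"rz":-1},{"gripper":0.35,"dx":0,"dy":0,"dz":0,"rx":0,"ry":0,"rz":-1},{"gripper":0.35,"dx":0,"dy":0,"dz":0,"rx":0,"ry":0,"rz":-1},{"gripper":0.35,"dx":0,"dy":0,"dz":0,"rx":0,"ry":0,"rz":-1},{"gripper":0.35,"dx":0,"dy":0,"dz":0,"rx":0,"ry":0,"rz":-1},{"gripper":0.35,"dx":0,"dy":0,"dz":0,"rx":0,"ry":0,"rz":-1},{"gripper":0.35,"dx":0,"dy":0,"dz":0,"rx":0,"ry":0,"rz":-1}]' 8
python3 - <<'E'
from h import *
plan(un(.50,.115,.25),tool(96.4),15)
E
```

```text
t: 19.05
tcp_pos: [0.4663, -0.357, 0.2377]
orientation: [[0.21, 0.978, 0.001], [0.978, -0.21, -0.001], [-0.001, 0.002, -1.0]]
contact_force: [0.8, 0.0, -1.5]
opening: 0.0434
grip_force: 8.0
t: 20.3
tcp_pos: [0.4661, -0.3568, 0.2425]
orientation: [[-0.926, 0.376, 0.001], [0.376, 0.926, -0.0], [-0.001, -0.0, -1.0]]
contact_force: [0.4, 0.4, -1.6]
opening: 0.0442
grip_force: 8.0
t 20.30 pos [ 0.4661 -0.3568  0.2425] n 15 d mm [ 4.23 35.25 -0.51] r8 [-0.     0.    -0.238] F [ 0.4  0.4 -1.6] open 0.0442 grip 8.0
```

```bash
python3 -m crank '[{"gripper":0.35,"dx":4,"dy":18,"dz":-0.5,"rx":0,"ry":0,"rz":-0.24},{"gripper":0.35,"dx":4,"dy":30,"dz":-0.5,"rx":0,"ry":0,"rz":-0.4},{"gripper":0.35,"dx":4,"dy":40,"dz":-0.5,"rx":0,"ry":0,"rz":-0.5},{"gripper":0.35,"dx":4,"dy":45,"dz":-0.5,"rx":0,"ry":0,"rz":-0.5},{"gripper":0.35,"dx":4,"dy":45,"dz":-0.5,"rx":0,"ry":0,"rz":-0.5},{"gripper":0.35,"dx":4,"dy":45,"dz":-0.5,"rx":0,"ry":0,"rz":-0.4},{"gripper":0.35,"dx":4,"dy":45,"dz":-0.5,"rx":0,"ry":0,"rz":-0.4},{"gripper":0.35,"dx":4,"dy":45,"dz":-0.5,"rx":0,"ry":0,"rz":-0.3},{"gripper":0.35,"dx":0,"dy":45,"dz":-0.5,"rx":0,"ry":0,"rz":-0.2},{"gripper":0.35,"dx":0,"dy":45,"dz":-0.5,"rx":0,"ry":0,"rz":0}]' 8
python3 - <<'E'
from h import *
plan(un(.567,.115,.245),tool(96.4),9)
E
```

```text
t: 21.55
tcp_pos: [0.479, 0.0471, 0.2471]
orientation: [[-0.996, -0.088, 0.001], [-0.088, 0.996, 0.0], [-0.001, 0.0, -1.0]]
contact_force: [0.5, 0.1, -1.4]
opening: 0.044
grip_force: 8.0
t 21.55 pos [0.479  0.0471 0.2471] n 9 d mm [-9.35 13.63  0.24] r8 [ 0.     0.001 -0.019] F [ 0.5  0.1 -1.4] open 0.044 grip 8.0
```

```bash
python3 -m crank '[{"gripper":0.35,"dx":-9.3,"dy":13.6,"dz":0.2,"rx":0,"ry":0,"rz":-0.02},{"gripper":0.35,"dx":-9.3,"dy":13.6,"dz":0.2,"rx":0,"ry":0,"rz":-0.02},{"gripper":0.35,"dx":-9.3,"dy":13.6,"dz":0.2,"rx":0,"ry":0,"rz":-0.02},{"gripper":0.35,"dx":-9.3,"dy":13.6,"dz":0.2,"rx":0,"ry":0,"rz":-0.02},{"gripper":0.35,"dx":-9.3,"dy":13.6,"dz":0.2,"rx":0,"ry":0,"rz":-0.02},{"gripper":0.35,"dx":-9.3,"dy":13.6,"dz":0.2,"rx":0,"ry":0,"rz":-0.02},{"gripper":0.35,"dx":-9.3,"dy":13.6,"dz":0.2,"rx":0,"ry":0,"rz":-0.02},{"gripper":0.35,"dx":-9.3,"dy":11,"dz":0.2,"rx":0,"ry":0,"rz":-0.02},{"gripper":0.35,"dx":-9.3,"dy":8,"dz":0.2,"rx":0,"ry":0,"rz":-0.02},{"gripper":0.35,"dx":0,"dy":0,"dz":0,"rx":0,"ry":0,"rz":0}]' 8
python3 - <<'E'
from h import *
for n in('wrist','top'):
    p,d,c=cap(n); save(n+'4.png',p); P=cloud(d,c)@U; np.savez(f'pics/{n}4.npz',P=P,p=p)
    g=P[np.isfinite(P[...,2])]
    for nm,(a,b,x0,x1,y0,y1) in {'frontTop':(.134,.146,.47,.56,-.05,.21),'floor':(.062,.072,.52,.6,-.05,.21),'lip':(.2,.245,.6,.65,-.05,.08)}.items():
        s=g[(g[:,2]>a)&(g[:,2]<b)&(g[:,0]>x0)&(g[:,0]<x1)&(g[:,1]>y0)&(g[:,1]<y1)]
        if len(s)>20: print(n,nm,len(s),np.percentile(s,[2,50,98],axis=0).round(3).tolist())
s=robot.sense(); print((U.T@s['tcp_pos']).round(4)); plan(un(.567,.115,.1085),tool(96.4),14)
E
```

```text
t: 22.8
tcp_pos: [0.5521, 0.1675, 0.2445]
orientation: [[-0.993, -0.115, -0.0], [-0.115, 0.993, 0.0], [0.0, 0.0, -1.0]]
contact_force: [0.1, -0.1, 0.1]
opening: 0.0438
grip_force: 8.0
wrist frontTop 8549 [[0.513, -0.044, 0.135], [0.52, 0.081, 0.142], [0.529, 0.205, 0.144]]
wrist floor 15227 [[0.544, -0.037, 0.067], [0.569, 0.082, 0.068], [0.597, 0.195, 0.07]]
wrist lip 585 [[0.619, -0.037, 0.216], [0.62, -0.024, 0.224], [0.621, -0.012, 0.231]]
top frontTop 665 [[0.515, -0.046, 0.135], [0.521, 0.064, 0.141], [0.53, 0.165, 0.145]]
top floor 1641 [[0.548, -0.032, 0.063], [0.57, 0.067, 0.067], [0.597, 0.177, 0.071]]
top lip 658 [[0.62, -0.048, 0.216], [0.634, -0.005, 0.227], [0.65, 0.074, 0.242]]
[0.5667 0.1043 0.2444]
t 22.90 pos [0.5515 0.1668 0.2444] n 14 d mm [-0.03  0.76  9.71] r8 [ 0.    -0.     0.002] F [-0.5 -0.9 -0.2] open 0.0438 grip 8.0
```

View pics/wrist4.png

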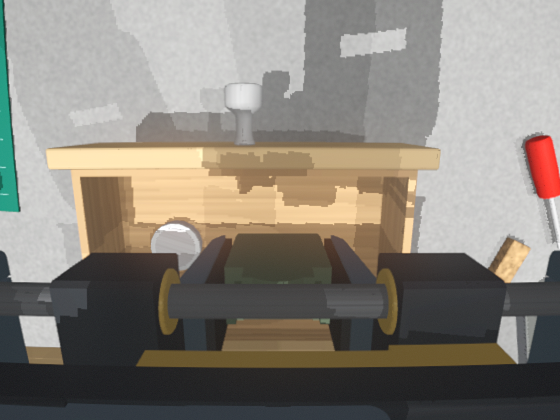

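The seat hangs over the free floor at (277,280). The tin is at (177,243), clear of the left finger, and the front panel is clear too. I'll lower it, with a slow last stretch.

```bash
python3 -m crank '[{"gripper":0.35,"dx":0,"dy":1,"dz":10,"rx":0,"ry":0,"rz":0},{"gripper":0.35,"dx":0,"dy":1,"dz":15,"rx":0,"ry":0,"rz":0},{"gripper":0.35,"dx":0,"dy":1,"dz":18,"rx":0,"ry":0,"rz":0},{"gripper":0.35,"dx":0,"dy":1,"dz":18,"rx":0,"ry":0,"rz":0},{"gripper":0.35,"dx":0,"dy":1,"dz":18,"rx":0,"ry":0,"rz":0},{"gripper":0.35,"dx":0,"dy":1,"dz":18,"rx":0,"ry":0,"rz":0},{"gripper":0.35,"dx":0,"dy":1,"dz":15,"rx":0,"ry":0,"rz":0},{"gripper":0.35,"dx":0,"dy":1,"dz":10,"rx":0,"ry":0,"rz":0},{"gripper":0.35,"dx":0,"dy":0,"dz":6,"rx":0,"ry":0,"rz":0},{"gripper":0.35,"dx":0,"dy":0,"dz":4,"rx":0,"ry":0,"rz":0}]' 8
python3 -c "
from h import *
s=robot.sense(); print((U.T@s['tcp_pos']).round(4),np.array(s['contact_force']).round(1))"
```

```text
t: 24.15
tcp_pos: [0.5509, 0.175, 0.1125]
orientation: [[-0.993, -0.115, 0.0], [-0.115, 0.993, 0.0], [-0.0, 0.0, -1.0]]
contact_force: [0.7, 0.2, -0.2]
opening: 0.0438
grip_force: 8.0
[0.5669 0.1125 0.1125] [ 0.7  0.2 -0.2]
```

```bash
python3 -m crank '[{"gripper":0.35,"dx":0,"dy":0,"dz":0.7,"rx":0,"ry":0,"rz":0},{"gripper":0.35,"dx":0,"dy":0,"dz":0.7,"rx":0,"ry":0,"rz":0},{"gripper":0.35,"dx":0,"dy":0,"dz":0.6,"rx":0,"ry":0,"rz":0},{"gripper":0.35,"dx":0,"dy":0,"dz":0.5,"rx":0,"ry":0,"rz":0},{"gripper":0.35,"dx":0,"dy":0,"dz":0.5,"rx":0,"ry":0,"rz":0},{"gripper":0.35,"dx":0,"dy":0,"dz":0.4,"rx":0,"ry":0,"rz":0},{"gripper":0.35,"dx":0,"dy":0,"dz":0.4,"rx":0,"ry":0,"rz":0},{"gripper":0.35,"dx":0,"dy":0,"dz":0.4,"rx":0,"ry":0,"rz":0},{"gripper":0.35,"dx":0,"dy":0,"dz":0.3,"rx":0,"ry":0,"rz":0},{"gripper":0.35,"dx":0,"dy":0,"dz":0,"rx":0,"ry":0,"rz":0}]' 8
```

```text
t: 25.4
tcp_pos: [0.5507, 0.175, 0.1081]
orientation: [[-0.993, -0.115, -0.0], [-0.115, 0.993, 0.0], [0.0, 0.0, -1.0]]
contact_force: [0.3, -0.8, -0.3]
opening: 0.0441
grip_force: 8.0
```

```bash
python3 -m crank '[{"gripper":0.35,"dx":0,"dy":0,"dz":0.2,"rx":0,"ry":0,"rz":0},{"gripper":0.35,"dx":0,"dy":0,"dz":0.2,"rx":0,"ry":0,"rz":0},{"gripper":0.35,"dx":0,"dy":0,"dz":0.2,"rx":0,"ry":0,"rz":0},{"gripper":0.35,"dx":0,"dy":0,"dz":0.2,"rx":0,"ry":0,"rz":0},{"gripper":0.35,"dx":0,"dy":0,"dz":0.2,"rx":0,"ry":0,"rz":0},{"gripper":0.35,"dx":0,"dy":0,"dz":0,"rx":0,"ry":0,"rz":0},{"gripper":0.35,"dx":0,"dy":0,"dz":0,"rx":0,"ry":0,"rz":0},{"gripper":0.35,"dx":0,"dy":0,"dz":0,"rx":0,"ry":0,"rz":0},{"gripper":0.35,"dx":0,"dy":0,"dz":0,"rx":0,"ry":0,"rz":0},{"gripper":0.35,"dx":0,"dy":0,"dz":0,"rx":0,"ry":0,"rz":0}]' 8
```

```text
t: 26.65
tcp_pos: [0.5508, 0.175, 0.1073]
orientation: [[-0.993, -0.115, 0.0], [-0.115, 0.993, 0.0], [-0.0, 0.0, -1.0]]
contact_force: [-2.6, -1.0, 4.2]
opening: 0.0438
grip_force: 8.0
```

Touchdown at the expected height with 4 N. Releasing slowly, then lifting straight up.

```bash
python3 -m crank '[{"gripper":0.52,"dx":0,"dy":0,"dz":0,"rx":0,"ry":0,"rz":0},{"gripper":0.6,"dx":0,"dy":0,"dz":0,"rx":0,"ry":0,"rz":0},{"gripper":0.7,"dx":0,"dy":0,"dz":0,"rx":0,"ry":0,"rz":0},{"gripper":0.8,"dx":0,"dy":0,"dz":0,"rx":0,"ry":0,"rz":0},{"gripper":0.8,"dx":0,"dy":0,"dz":0,"rx":0,"ry":0,"rz":0},{"gripper":0.8,"dx":0,"dy":0,"dz":-4,"rx":0,"ry":0,"rz":0},{"gripper":0.8,"dx":0,"dy":0,"dz":-12,"rx":0,"ry":0,"rz":0},{"gripper":0.8,"dx":0,"dy":0,"dz":-20,"rx":0,"ry":0,"rz":0},{"gripper":0.8,"dx":0,"dy":0,"dz":-28,"rx":0,"ry":0,"rz":0},{"gripper":0.8,"dx":0,"dy":0,"dz":-30,"rx":0,"ry":0,"rz":0}]' 8
python3 -m crank '[{"gripper":0.8,"dx":0,"dy":0,"dz":-25,"rx":0,"ry":0,"rz":0},{"gripper":0.8,"dx":8,"dy":-2,"dz":-12,"rx":0,"ry":0,"rz":0},{"gripper":1,"dx":20,"dy":-5,"dz":0,"rx":0,"ry":0,"rz":0},{"gripper":1,"dx":25,"dy":-6,"dz":0,"rx":0,"ry":0,"rz":0},{"gripper":1,"dx":25,"dy":-6,"dz":0,"rx":0,"ry":0,"rz":0},{"gripper":1,"dx":25,"dy":-6,"dz":0,"rx":0,"ry":0,"rz":0},{"gripper":1,"dx":20,"dy":-4,"dz":0,"rx":0,"ry":0,"rz":0},{"gripper":1,"dx":12,"dy":-3,"dz":0,"rx":0,"ry":0,"rz":0},{"gripper":1,"dx":0,"dy":0,"dz":0,"rx":0,"ry":0,"rz":0},{"gripper":1,"dx":0,"dy":0,"dz":0,"rx":0,"ry":0,"rz":0}]' 8
python3 - <<'E'
from fk import *
p,d,c=cap('top'); save('t5.png',cv2.resize(p[60:270,60:340],None,fx=2.8,fy=2.8)); P=cloud(d,c)@U; np.savez('pics/t5.npz',P=P,p=p)
g=P[np.isfinite(P[...,2])]
for nm,a,b,x0,x1,y0,y1 in(('seat',.08,.134,.537,.612,.06,.17),('tin',.076,.09,.537,.618,-.036,.05),('front',.125,.146,.49,.54,-.05,.21),('knob',.1,.135,.45,.49,.05,.11)):
    s=g[(g[:,2]>a)&(g[:,2]<b)&(g[:,0]>x0)&(g[:,0]<x1)&(g[:,1]>y0)&(g[:,1]<y1)]
    print(nm,len(s),s.min(0).round(3),s.max(0).round(3)) if len(s) else print(nm,0)
s=robot.sense();print((U.T@s['tcp_pos']).round(4))
for t in (18,12,5,0):
  R=tool(96.4,t); print(t,IK(un(.4708,.0785,.1215),R,S[2][0]))
E
```

```text
t: 27.9
tcp_pos: [0.5508, 0.175, 0.2033]
orientation: [[-0.993, -0.115, 0.001], [-0.115, 0.993, 0.0], [-0.001, 0.0, -1.0]]
contact_force: [-0.7, 0.2, 0.6]
opening: 0.0728
grip_force: 0.0
t: 29.15
tcp_pos: [0.4209, 0.1278, 0.2383]
orientation: [[-0.993, -0.115, 0.0], [-0.115, 0.993, 0.0], [-0.0, 0.0, -1.0]]
contact_force: [0.2, -0.2, 0.2]
opening: 0.091
grip_force: 0.0
seat 217 [0.553 0.088 0.08 ] [0.597 0.132 0.132]
tin 239 [ 0.583 -0.01   0.076] [0.618 0.034 0.086]
front 586 [ 0.513 -0.049  0.125] [0.539 0.105 0.146]
knob 0
[0.4325 0.0801 0.2382]
18 (array([ 0.25069037,  0.12238179,  2.36914372, -0.12824432,  0.34133739,
       -1.3176089 ]), np.float64(2.0938828453196292e-07), np.float64(5.377193059949538e-07))
12 (array([ 0.24257351,  0.14494723,  2.32183088, -0.06020158,  0.46784423,
       -1.3890066 ]), np.float64(5.64312540781273e-09), np.float64(9.417226848305644e-09))
5 (array([ 0.23403099,  0.1796982 ,  2.26544402, -0.01856818,  0.60991378,
       -1.43370644]), np.float64(7.457524987598614e-09), np.float64(9.495859367425751e-09))
0 (array([ 2.28522270e-01,  2.08982601e-01,  2.22481585e+00,  6.83074066e-11,
        7.07794206e-01, -1.45397513e+00]), np.float64(8.005266155091042e-08), np.float64(9.086721855653524e-08))
```

View pics/t5.png

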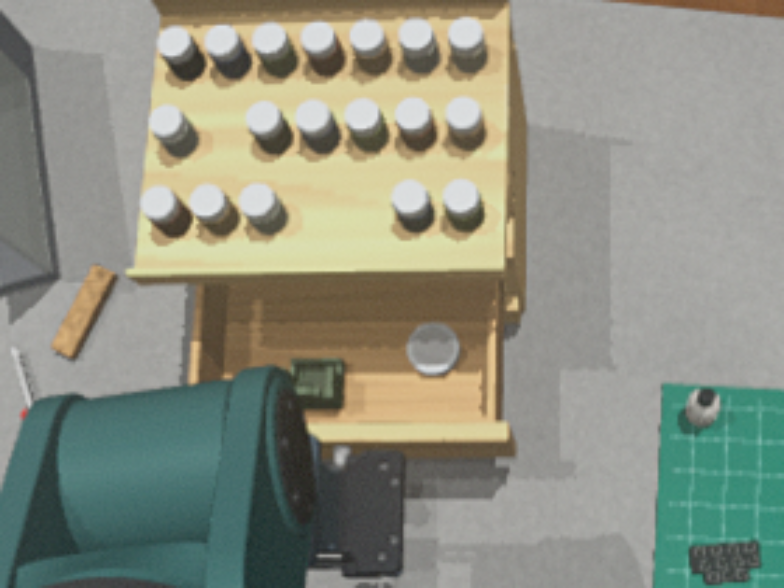

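The seat stands upright at crop (318,383), spanning X .553–.597, and the tin at (432,349) is well clear. Next I'll close the fingers, lower them in front of the knob with a 12° tilt, and push the knob's face.

```bash
python3 - <<'E'
from fk import *
R=tool(96.4,12); plan(un(.432,.0788,.130),R,9)
for X in(.432,.5,.582): print(IK(un(X,.0788,.130),R,S[2][0])[0].round(2))
print('push per mm in tool axes', (R.T@U@[1,0,0]).round(3))
E
```

```text
t 29.20 pos [0.4209 0.1279 0.2382] n 9 d mm [ 1.18 -0.15 11.99] r8 [ 0.    -0.167  0.003] F [-0.5  0.1  0.2] open 0.0912 grip 0.0
[ 0.26  0.07  2.39 -0.07  0.48 -1.37]
[ 0.23  0.17  2.27 -0.05  0.5  -1.4 ]
[ 0.22  0.29  2.11 -0.04  0.54 -1.43]
push per mm in tool axes [-0.978 -0.     0.208]
```

```bash
python3 -m crank '[{"gripper":0,"dx":1.2,"dy":-0.1,"dz":12,"rx":0,"ry":-0.167,"rz":0},{"gripper":0,"dx":1.2,"dy":-0.1,"dz":12,"rx":0,"ry":-0.167,"rz":0},{"gripper":0,"dx":1.2,"dy":-0.1,"dz":12,"rx":0,"ry":-0.167,"rz":0},{"gripper":0,"dx":1.2,"dy":-0.1,"dz":12,"rx":0,"ry":-0.167,"rz":0},{"gripper":0,"dx":1.2,"dy":-0.1,"dz":12,"rx":0,"ry":-0.167,"rz":0},{"gripper":0,"dx":1.2,"dy":-0.1,"dz":12,"rx":0,"ry":-0.167,"rz":0},{"gripper":0,"dx":1.2,"dy":-0.1,"dz":12,"rx":0,"ry":-0.167,"rz":0},{"gripper":0,"dx":1.2,"dy":-0.1,"dz":12,"rx":0,"ry":-0.167,"rz":0},{"gripper":0,"dx":1.2,"dy":-0.1,"dz":12,"rx":0,"ry":-0.167,"rz":0},{"gripper":0,"dx":0,"dy":0,"dz":0,"rx":0,"ry":0,"rz":0}]' 8
python3 -m crank '[{"gripper":0,"dx":-3.9,"dy":0,"dz":0.8,"rx":0,"ry":0,"rz":0},{"gripper":0,"dx":-3.9,"dy":0,"dz":0.8,"rx":0,"ry":0,"rz":0},{"gripper":0,"dx":-2.9,"dy":0,"dz":0.6,"rx":0,"ry":0,"rz":0},{"gripper":0,"dx":-2.9,"dy":0,"dz":0.6,"rx":0,"ry":0,"rz":0},{"gripper":0,"dx":-2,"dy":0,"dz":0.4,"rx":0,"ry":0,"rz":0},{"gripper":0,"dx":-2,"dy":0,"dz":0.4,"rx":0,"ry":0,"rz":0},{"gripper":0,"dx":-2,"dy":0,"dz":0.4,"rx":0,"ry":0,"rz":0},{"gripper":0,"dx":-2,"dy":0,"dz":0.4,"rx":0,"ry":0,"rz":0},{"gripper":0,"dx":-2,"dy":0,"dz":0.4,"rx":0,"ry":0,"rz":0},{"gripper":0,"dx":-2,"dy":0,"dz":0.4,"rx":0,"ry":0,"rz":0}]' 8
python3 - <<'E'
from h import *
s=robot.sense();print((U.T@s['tcp_pos']).round(4)); print((U.T@np.array(s['contact_force'])).round(1))
E
```

```text
t: 30.45
tcp_pos: [0.4193, 0.1267, 0.129]
orientation: [[-0.972, -0.115, 0.205], [-0.112, 0.993, 0.024], [-0.206, -0.0, -0.979]]
contact_force: [0.2, 0.5, 0.0]
opening: 0.0005
grip_force: 0.0
t: 31.7
tcp_pos: [0.4456, 0.1297, 0.1299]
orientation: [[-0.972, -0.115, 0.206], [-0.112, 0.993, 0.024], [-0.208, 0.0, -0.978]]
contact_force: [-2.3, -0.5, 0.6]
opening: 0.0007
grip_force: 0.9
[0.4573 0.0792 0.1299]
[-2.4 -0.3  0.6]
```

In contact at 2.4 N, the drawer's sliding friction. Pushing with gentle ramps.

```bash
python3 -m crank '[{"gripper":0,"dx":-3.9,"dy":0,"dz":0.8,"rx":0,"ry":0,"rz":0},{"gripper":0,"dx":-5.9,"dy":0,"dz":1.25,"rx":0,"ry":0,"rz":0},{"gripper":0,"dx":-7.8,"dy":0,"dz":1.66,"rx":0,"ry":0,"rz":0},{"gripper":0,"dx":-9.8,"dy":0,"dz":2.1,"rx":0,"ry":0,"rz":0},{"gripper":0,"dx":-9.8,"dy":0,"dz":2.1,"rx":0,"ry":0,"rz":0},{"gripper":0,"dx":-9.8,"dy":0,"dz":2.1,"rx":0,"ry":0,"rz":0},{"gripper":0,"dx":-9.8,"dy":0,"dz":2.1,"rx":0,"ry":0,"rz":0},{"gripper":0,"dx":-9.8,"dy":0,"dz":2.1,"rx":0,"ry":0,"rz":0},{"gripper":0,"dx":-7.8,"dy":0,"dz":1.66,"rx":0,"ry":0,"rz":0},{"gripper":0,"dx":-5.9,"dy":0,"dz":1.25,"rx":0,"ry":0,"rz":0}]' 8
python3 - <<'E'
from h import *
p,d,c=cap('top'); P=cloud(d,c)@U; g=P[np.isfinite(P[...,2])]
s=g[(g[:,2]>.08)&(g[:,2]<.13)&(g[:,0]>.5)&(g[:,0]<.66)&(g[:,1]>-.06)&(g[:,1]<.0)]
print('front face X',np.percentile(s[:,0],[1,5,20]).round(4),len(s))
s=robot.sense();print(s['t'],(U.T@s['tcp_pos']).round(4),(U.T@np.array(s['contact_force'])).round(1))
E
```

```text
t: 32.95
tcp_pos: [0.5277, 0.1392, 0.13]
orientation: [[-0.972, -0.115, 0.207], [-0.112, 0.993, 0.024], [-0.208, 0.0, -0.978]]
contact_force: [-3.1, -1.7, 0.6]
opening: 0.0001
grip_force: 1.0
front face X [0.6027 0.6031 0.6036] 183
33.0 [0.5406 0.0796 0.1301] [ 0.7 -0.3 -0.7]
```

```bash
python3 -m crank '[{"gripper":0,"dx":-3,"dy":0,"dz":0.63,"rx":0,"ry":0,"rz":0},{"gripper":0,"dx":-5,"dy":0,"dz":1.05,"rx":0,"ry":0,"rz":0},{"gripper":0,"dx":-6,"dy":0,"dz":1.26,"rx":0,"ry":0,"rz":0},{"gripper":0,"dx":-6,"dy":0,"dz":1.26,"rx":0,"ry":0,"rz":0},{"gripper":0,"dx":-5,"dy":0,"dz":1.05,"rx":0,"ry":0,"rz":0},{"gripper":0,"dx":-4,"dy":0,"dz":0.84,"rx":0,"ry":0,"rz":0},{"gripper":0,"dx":-3,"dy":0,"dz":0.63,"rx":0,"ry":0,"rz":0},{"gripper":0,"dx":-2,"dy":0,"dz":0.42,"rx":0,"ry":0,"rz":0},{"gripper":0,"dx":-2,"dy":0,"dz":0.42,"rx":0,"ry":0,"rz":0},{"gripper":0,"dx":-1,"dy":0,"dz":0.21,"rx":0,"ry":0,"rz":0}]' 8
python3 -m crank '[{"gripper":0,"dx":-1,"dy":0,"dz":0.2,"rx":0,"ry":0,"rz":0},{"gripper":0,"dx":-0.5,"dy":0,"dz":0.1,"rx":0,"ry":0,"rz":0},{"gripper":0,"dx":-0.5,"dy":0,"dz":0.1,"rx":0,"ry":0,"rz":0},{"gripper":0,"dx":-0.5,"dy":0,"dz":0.1,"rx":0,"ry":0,"rz":0},{"gripper":0,"dx":0,"dy":0,"dz":0,"rx":0,"ry":0,"rz":0},{"gripper":0,"dx":0,"dy":0,"dz":0,"rx":0,"ry":0,"rz":0},{"gripper":0,"dx":0,"dy":0,"dz":0,"rx":0,"ry":0,"rz":0},{"gripper":0,"dx":0,"dy":0,"dz":0,"rx":0,"ry":0,"rz":0},{"gripper":0,"dx":0,"dy":0,"dz":0,"rx":0,"ry":0,"rz":0},{"gripper":0,"dx":0,"dy":0,"dz":0,"rx":0,"ry":0,"rz":0}]' 8
python3 - <<'E'
from h import *
s=robot.sense();print(s['t'],(U.T@s['tcp_pos']).round(4),(U.T@np.array(s['contact_force'])).round(1))
E
```

```text
t: 34.25
tcp_pos: [0.5648, 0.1435, 0.1301]
orientation: [[-0.972, -0.115, 0.207], [-0.112, 0.993, 0.024], [-0.208, 0.0, -0.978]]
contact_force: [-1.9, -0.4, 2.1]
opening: 0.0001
grip_force: 0.9
t: 35.5
tcp_pos: [0.5673, 0.1438, 0.1301]
orientation: [[-0.972, -0.115, 0.207], [-0.112, 0.993, 0.024], [-0.208, 0.0, -0.978]]
contact_force: [-1.1, -1.4, -0.2]
opening: 0.0002
grip_force: 0.6
35.5 [0.5798 0.0796 0.1301] [-1.3 -1.2 -0.2]
```

Not at the stop yet, so a few more millimetres, slowly.

```bash
python3 -m crank '[{"gripper":0,"dx":-0.7,"dy":0,"dz":0.15,"rx":0,"ry":0,"rz":0},{"gripper":0,"dx":-0.7,"dy":0,"dz":0.15,"rx":0,"ry":0,"rz":0},{"gripper":0,"dx":-0.5,"dy":0,"dz":0.1,"rx":0,"ry":0,"rz":0},{"gripper":0,"dx":-0.5,"dy":0,"dz":0.1,"rx":0,"ry":0,"rz":0},{"gripper":0,"dx":-0.4,"dy":0,"dz":0.1,"rx":0,"ry":0,"rz":0},{"gripper":0,"dx":-0.3,"dy":0,"dz":0.1,"rx":0,"ry":0,"rz":0},{"gripper":0,"dx":-0.3,"dy":0,"dz":0,"rx":0,"ry":0,"rz":0},{"gripper":0,"dx":-0.3,"dy":0,"dz":0,"rx":0,"ry":0,"rz":0},{"gripper":0,"dx":-0.2,"dy":0,"dz":0,"rx":0,"ry":0,"rz":0},{"gripper":0,"dx":0,"dy":0,"dz":0,"rx":0,"ry":0,"rz":0}]' 8
python3 - <<'E'
from h import *
s=robot.sense();print(s['t'],(U.T@s['tcp_pos']).round(4),(U.T@np.array(s['contact_force'])).round(1))
E
```

```text
t: 36.75
tcp_pos: [0.5696, 0.144, 0.1298]
orientation: [[-0.972, -0.115, 0.203], [-0.112, 0.993, 0.023], [-0.205, -0.0, -0.979]]
contact_force: [-15.1, -1.9, 12.6]
opening: 0.0007
grip_force: 8.0
36.75 [0.5821 0.0796 0.1298] [-15.2  -0.2  12.6]
```

15 N at the predicted closing position: the drawer is at its stop. I'll retreat and check.

```bash
python3 -m crank '[{"gripper":0,"dx":4,"dy":0,"dz":0,"rx":0,"ry":0,"rz":0},{"gripper":0,"dx":12,"dy":0,"dz":-2.5,"rx":0,"ry":0,"rz":0},{"gripper":0,"dx":20,"dy":0,"dz":-4,"rx":0,"ry":0,"rz":0},{"gripper":0,"dx":25,"dy":0,"dz":-10,"rx":0,"ry":0.3,"rz":0},{"gripper":0,"dx":25,"dy":0,"dz":-20,"rx":0,"ry":0.3,"rz":0},{"gripper":0,"dx":20,"dy":0,"dz":-25,"rx":0,"ry":0.3,"rz":0},{"gripper":0,"dx":10,"dy":0,"dz":-25,"rx":0,"ry":0.3,"rz":0},{"gripper":0,"dx":0,"dy":-15,"dz":-20,"rx":0,"ry":0.3,"rz":0},{"gripper":0,"dx":0,"dy":-15,"dz":-10,"rx":0,"ry":0,"rz":0},{"gripper":0,"dx":0,"dy":0,"dz":0,"rx":0,"ry":0,"rz":0}]' 8
python3 - <<'E'
from h import *
for n in('top','scene'):
    p,d,c=cap(n); P=cloud(d,c)@U; g=P[np.isfinite(P[...,2])]; save(n+'6.png',p)
    for a,b,nm in((.1,.135,'up'),(.02,.055,'low')):
        s=g[(g[:,2]>a)&(g[:,2]<b)&(g[:,0]>.57)&(g[:,0]<.612)&(abs(g[:,1]-.0785)<.03)]; print(n,nm,'knob front',len(s),np.percentile(s[:,0],[0,5]).round(4) if len(s) else '')
    f=np.linalg.norm
s=robot.sense(); print(s['t'],(U.T@s['tcp_pos']).round(3))
E
```

```text
t: 38.0
tcp_pos: [0.4487, 0.0991, 0.2257]
orientation: [[-0.994, -0.113, 0.002], [-0.113, 0.994, 0.0], [-0.002, 0.0, -1.0]]
contact_force: [0.2, 1.2, -0.7]
opening: 0.0006
grip_force: 0.0
top up knob front 27 [0.6048 0.6068]
top low knob front 22 [0.6022 0.6024]
scene up knob front 0 
scene low knob front 24 [0.6015 0.6029]
38.1 [0.456 0.049 0.225]
```

View pics/scene6.png

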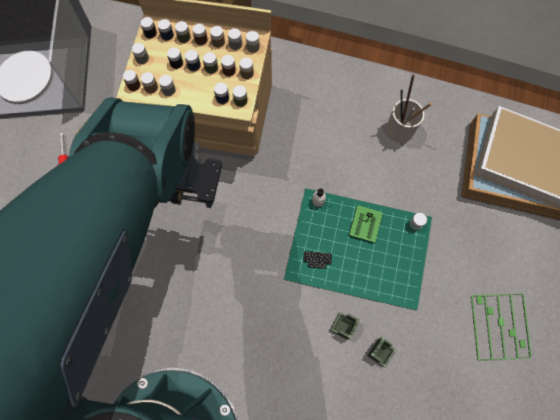

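The upper knob's front (X ≥ .603) is now level with the shut lower one (.602). The mat things at (319,198), (366,224), (317,260) and (419,222) are where they started, and the arm touches nothing. I'm handing the job in.

```bash
python3 -c "
from plant import robot
print(robot.job_done())"
```

```text
the job is handed in; nothing more can be done
None
```

The seat was standing upright on the upper drawer's floor, clear of the tin, before I pushed the drawer to its stop, and I handed the job in at about 38 s; I couldn't see inside once it was shut, but the lower drawer stayed shut and the other things on the mat look unmoved.

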